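# Lay out the gauge sticks by length

## Task

Lay the four gauge sticks out in order of length on the dark strips of the setting-out board, one stick to a strip: the shortest on the strip at the end where the peg stands, the longest at the other end. Each stick lies flat along its strip, lined up with it and centred on it.

Things in the scene. Friction and masses are not known exactly. Their poses are not given: they have to be found in the camera images.
- stick_45: Loose plain mid-brown wooden gauge stick, 45 mm long (along its x), 24 mm wide (y), 30 mm high (z), with a thin dark line round its middle; one of four sticks (45, 68, 91 and 114 mm long) that differ only in length. Lies flat on the table at the start. Origin: centre of its underside.
- stick_68: Loose plain mid-brown wooden gauge stick, 68 mm long (along its x), 24 mm wide (y), 30 mm high (z), with a thin dark line round its middle; one of four sticks (45, 68, 91 and 114 mm long) that differ only in length. Lies flat on the table at the start. Origin: centre of its underside.
- stick_91: Loose plain mid-brown wooden gauge stick, 91 mm long (along its x), 24 mm wide (y), 30 mm high (z), with a thin dark line round its middle; one of four sticks (45, 68, 91 and 114 mm long) that differ only in length. Lies flat on the table at the start. Origin: centre of its underside.
- stick_114: Loose plain mid-brown wooden gauge stick, 114 mm long (along its x), 24 mm wide (y), 30 mm high (z), with a thin dark line round its middle; one of four sticks (45, 68, 91 and 114 mm long) that differ only in length. Lies flat on the table at the start. Origin: centre of its underside.
- place_a: Fixed dark wooden strip 118 x 30 x 3 mm, the first of four from the robot's left, on a pale plywood board (128 x 290 x 10 mm, fixed). Long along its x; the row of strips runs along its y, pitch 58 mm. A thin pale line marks its middle. Origin: centre of its underside, 10 mm above the table: a stick laid on the strip has its underside 13 mm above the table.
- place_b: Fixed dark wooden strip 118 x 30 x 3 mm, the second of four from the robot's left, on a pale plywood board (128 x 290 x 10 mm, fixed). Long along its x; the row of strips runs along its y, pitch 58 mm. A thin pale line marks its middle. Origin: centre of its underside, 10 mm above the table: a stick laid on the strip has its underside 13 mm above the table.
- place_c: Fixed dark wooden strip 118 x 30 x 3 mm, the third of four from the robot's left, on a pale plywood board (128 x 290 x 10 mm, fixed). Long along its x; the row of strips runs along its y, pitch 58 mm. A thin pale line marks its middle. Origin: centre of its underside, 10 mm above the table: a stick laid on the strip has its underside 13 mm above the table.
- place_d: Fixed dark wooden strip 118 x 30 x 3 mm, the fourth of four from the robot's left, on a pale plywood board (128 x 290 x 10 mm, fixed). Long along its x; the row of strips runs along its y, pitch 58 mm. A thin pale line marks its middle. Origin: centre of its underside, 10 mm above the table: a stick laid on the strip has its underside 13 mm above the table.
- peg: Fixed upright round brass peg, 14 mm across, 35 mm tall, in a near (robot-side) corner of the board, beside place_a or beside place_d; the other near corner has an empty dark hole. The row begins at the peg. Origin: centre of its foot, on the board's top (10 mm above the table). (A fixed clamping jig up to 150 mm high stands between the table's two sides; carry things above it.)
Things that resemble listed ones, but are neither listed nor needed, are in the scene too. Leave any purple look-alike of the stick_68 alone.

How it is judged:
At the end, for the whole second after the job is handed in: From the peg's end, the 45, 68, 91 and 114 mm sticks lie flat on the four strips in this order, each centre within 12 mm of its strip's centre both along and across the strip, within 0.2 rad of the strip's direction, released and at rest (((horizontal distance between peg and place_a below 0.1 m and (x of stick_45 in the frame of place_a between -0.012 and 0.012 m and y of stick_45 in the frame of place_a between -0.012 and 0.012 m and z of stick_45 in the frame of place_a between -0.003 and 0.008 m and angle between the x axis of stick_45 and the x axis of place_a, either way round below 0.2 rad) and (x of stick_68 in the frame of place_b between -0.012 and 0.012 m and y of stick_68 in the frame of place_b between -0.012 and 0.012 m and z of stick_68 in the frame of place_b between -0.003 and 0.008 m and angle between the x axis of stick_68 and the x axis of place_b, either way round below 0.2 rad) and (x of stick_91 in the frame of place_c between -0.012 and 0.012 m and y of stick_91 in the frame of place_c between -0.012 and 0.012 m and z of stick_91 in the frame of place_c between -0.003 and 0.008 m and angle between the x axis of stick_91 and the x axis of place_c, either way round below 0.2 rad) and (x of stick_114 in the frame of place_d between -0.012 and 0.012 m and y of stick_114 in the frame of place_d between -0.012 and 0.012 m and z of stick_114 in the frame of place_d between -0.003 and 0.008 m and angle between the x axis of stick_114 and the x axis of place_d, either way round below 0.2 rad)) or (horizontal distance between peg and place_d below 0.1 m and (x of stick_45 in the frame of place_d between -0.012 and 0.012 m and y of stick_45 in the frame of place_d between -0.012 and 0.012 m and z of stick_45 in the frame of place_d between -0.003 and 0.008 m and angle between the x axis of stick_45 and the x axis of place_d, either way round below 0.2 rad) and (x of stick_68 in the frame of place_c between -0.012 and 0.012 m and y of stick_68 in the frame of place_c between -0.012 and 0.012 m and z of stick_68 in the frame of place_c between -0.003 and 0.008 m and angle between the x axis of stick_68 and the x axis of place_c, either way round below 0.2 rad) and (x of stick_91 in the frame of place_b between -0.012 and 0.012 m and y of stick_91 in the frame of place_b between -0.012 and 0.012 m and z of stick_91 in the frame of place_b between -0.003 and 0.008 m and angle between the x axis of stick_91 and the x axis of place_b, either way round below 0.2 rad) and (x of stick_114 in the frame of place_a between -0.012 and 0.012 m and y of stick_114 in the frame of place_a between -0.012 and 0.012 m and z of stick_114 in the frame of place_a between -0.003 and 0.008 m and angle between the x axis of stick_114 and the x axis of place_a, either way round below 0.2 rad))) and angle between each of stick_45, stick_68, stick_91, stick_114's own z axis and vertical below 0.15 rad and linear speed of each of stick_45, stick_68, stick_91, stick_114 below 0.02 m/s); the robot touches nothing.
It also fails if it takes over 102 s, if anything falls off the work surface, if the arm or the gripper's body presses on something with over 40 N, if the wrist force passes 120 N, or if a joint passes its speed limit or range.

## Robot

A 7-joint arm with a two-finger parallel gripper is mounted at the origin on a cart in front of the work surface, level with it; the furniture and walls round the work are solid. World frame = base frame: x ahead of the robot, y to its left, z up, the work surface at z = 0. Lengths are in m, angles in rad, forces in N, time in s.
With the tool pointing down it reaches from about 0.425 to 1.025 m from the base axis. Payload 9.4 kg.
Tool frame: the origin (TCP) lies midway between the tips of the shut fingers; the grasp point (between the pads) lies 19 mm behind it; z points along the fingers, y is the line along which they close (so a half turn about z gives the same grasp; the last joint's range is limited). The gripper opens to 93 mm and grips with 3 to 60 N. Pads are 15 mm wide; open, the fingers measure 128 mm over their backs; the gripper's body (75 mm by 188 mm) begins 65 mm behind the grasp point.
Start: joints at [-1.412, 0.599, -0.003, 1.599, 0.002, 0.943, -0.08], TCP at [0.169, 0.705, 0.191] pointing down, gripper open.
Joint ranges: [-2.57, 2.57], [-0.35, 1.97], [-1.29, 1.29], [0.11, 2.56], [-1.05, 4.19], [0.11, 1.86], [-2.63, 2.63]. Speed limits (rad/s): [2.22, 2.22, 3.01, 3.01, 3.14, 3.14, 3.14].

## Interface

Orientations are given as a unit quaternion [x, y, z, w].
In Python, from workcell import get_state, snapshot, camera_params, sign_off, recognise, cut_out, spot_point gives the robot as it stands.
- The arm moves only by the tool servo_tool, never from a script. Its argument "plan" is a list of rows, each an object of numbers: "x", "y", "z": the shift along the tool's x, y, z in m; "ax", "ay", "az": the turn, a rotation vector about the tool's x, y, z in degrees; "hand": the finger opening in m, from 0 to 0.093. In form: [{"x": .., "y": .., "z": .., "ax": .., "ay": .., "az": .., "hand": ..}, ...]. A call has exactly 5 rows; each row shifts and turns the commanded pose from where the row before left it, along the tool's axes as they then stand; what a row does not reach is not made up. A row lasts 1/10 s, in which the tool goes at most 50 mm and 8.59 degrees, less where a joint would pass 70% of its speed; a pose out of reach is approached as far as the arm can. A call with a gripper value outside its range is refused whole. The fingers move at their own pace and stop on an object; "squeeze" is the grip in N (left out, the last holds). Time passes only in rows, so rows that do not move let the fingers close, or fill a call up. It gives the time, the measured TCP pose, the force, the opening and the grip force at its end, in the units of the state.
- get_state(): the state, without advancing time (a new reading comes with each control period).
- snapshot(name): name is "scene" or "side" or "wrist"; returns (picture, depth): 420x560x3 uint8, red, green, blue; 420x560 float32, m along the optical axis (not along the pixel's ray), 0 where there is no reading.
- camera_params(name): a dict with "vfov" (degrees; the focal length in pixels is half the picture's height over the tangent of half this angle, whatever the lens; pixels are square), "cx", "cy" (the principal point, pixels), "pose" (4x4, takes a point from camera to world coordinates). Camera axes: x right, y down, z forward; pixel columns grow to the right and rows downward; lengths in m; the calibration is good to about 2 mm. A picture is of the moment at which its call begins: read the wrist's pose just before it. camera_params takes no time and is no camera call; for the wrist camera it gives the pose at the moment of the call.
- sign_off(): hands the job in; it is judged then, once.
Trained networks look in the newest picture that a camera, given by its name, has taken for a name from the list of things; names that differ only in an ending like _2 or _b are one class to them, and where a whole thing is asked for, a point or a joint stands for the part that bears it (a point fixed in the world has none). Each returns a list of dicts, best first, with "p" (0 to 1); they miss things now and then, are a little off and sometimes report something else, mostly with a low value. They report only what shows in the picture. A call takes as long as a camera call. They do not tell look-alikes from the thing itself.
- recognise(camera, name): "point" ([x, y, z] in m, in the coordinates of the camera as it stood for that picture, good to about 4 mm: the middle of the surface that is visible of it).
- cut_out(camera, name): "pixels" (420x560 bool, what is visible of it).
- spot_point(camera, name): "point" ([x, y, z] in m, in the coordinates of the camera as it stood for that picture, good to about 4 mm: a listed point, or the origin of a listed thing).
The state is a dict: "time_s": time; "joints": joint angles; "joint_vel": joint speeds; "joint_efforts": joint torques, N m; "position": TCP position; "orientation": TCP orientation; "ft_force": force on the tool from outside, world axes, zero at the start; "torque": the same for the moment, N m; "grip_width": finger opening in m; "finger_force": force on a finger pad.
Only numpy, scipy, OpenCV 4.12 (cv2) and the standard library are available. Lean on these libraries where they do the work, as an engineer would, in place of code of your own. Each camera call takes 0.05 s, during which the arm holds its last target. There are 200 camera calls.

## Working session

There is one attempt and no reset: what is moved stays moved. The work goes in short steps, Python scripts to look and compute and a tool call to move; the robot and the scene stay as the last step left them, time stands still between calls to the robot, and variables do not carry over. Pictures are saved under pics/ and viewed, at most 14 in all, crops included, and the job is handed in when it is done.

Besides the shell and the picture viewer there is one more tool, called after "Emit:" as name([rows], argument=value, ...), one row to a line, values as JSON. servo_tool: Moves the arm, as the interface text tells. Its arguments: {"type":"object","properties":{"plan":{"type":"array"},"squeeze":{"type":"number"}},"required":["plan"]}

```bash
mkdir -p pics; cat > h.py <<'E'
import numpy as np, cv2
from workcell import *
def K(n):
    c=camera_params(n); return 210/np.tan(np.radians(c['vfov']/2)),c['cx'],c['cy'],np.array(c['pose'])
def world(n,d,P=None):
    f,cx,cy,T=K(n)
    if P is not None:T=P
    v,u=np.mgrid[0:420,0:560]
    p=np.stack([(u-cx)/f*d,(v-cy)/f*d,d],-1)
    return p@T[:3,:3].T+T[:3,3]
def save(n,img): cv2.imwrite('pics/'+n+'.png',img[...,::-1])
E
python3 - <<'E'
from h import *
s=get_state();print({k:np.round(v,3) for k,v in s.items()})
for n in('scene','side'):
    a,d=snapshot(n);save(n+'0',a);np.savez(n+'0',a=a,d=d)
    T=K(n)[3];print(n,np.round(T,3).tolist())
    for nm in('stick_68','place_a','peg'):
        for r in recognise(n,nm)[:8]: print(nm,round(r['p'],2),np.round(T[:3,:3]@r['point']+T[:3,3],3))
E
```

```text
{'time_s': np.float64(0.0), 'joints': array([-1.412,  0.6  , -0.003,  1.6  ,  0.002,  0.943, -0.08 ]), 'joint_vel': array([-0.001, -0.   ,  0.   ,  0.003,  0.001, -0.   ,  0.   ]), 'joint_efforts': array([ 0.0000e+00, -7.6507e+01,  1.4970e+00, -2.5235e+01, -5.2000e-02,
        1.7000e-02,  0.0000e+00]), 'position': array([0.169, 0.704, 0.19 ]), 'orientation': array([ 0.118,  0.993, -0.001, -0.   ]), 'ft_force': array([-0.214, -0.197, -0.905]), 'torque': array([-0.006,  0.011,  0.085]), 'finger_force': np.float64(0.0), 'grip_width': np.float64(0.093)}
scene [[0.875, -0.372, 0.309, 0.223], [-0.484, -0.682, 0.549, -0.521], [0.006, -0.63, -0.777, 0.966], [0.0, 0.0, 0.0, 1.0]]
stick_68 0.94 [0.647 0.183 0.028]
stick_68 0.94 [ 0.518 -0.184  0.032]
stick_68 0.9 [ 0.562 -0.091  0.033]
stick_68 0.86 [ 0.779 -0.038  0.029]
stick_68 0.61 [0.653 0.268 0.03 ]
place_a 0.84 [0.463 0.394 0.012]
place_a 0.81 [0.478 0.281 0.018]
place_a 0.58 [0.467 0.333 0.014]
place_a 0.26 [ 0.561 -0.093  0.032]
peg 0.6 [ 0.563 -0.092  0.035]
side [[0.979, -0.117, 0.167, 0.399], [-0.204, -0.512, 0.834, -0.893], [-0.012, -0.851, -0.525, 0.674], [0.0, 0.0, 0.0, 1.0]]
stick_68 0.81 [0.641 0.177 0.027]
stick_68 0.81 [ 0.514 -0.191  0.028]
stick_68 0.75 [0.65  0.26  0.022]
stick_68 0.75 [ 0.56  -0.099  0.029]
place_a 0.79 [0.456 0.269 0.012]
place_a 0.71 [0.464 0.216 0.017]
place_a 0.6 [0.456 0.391 0.012]
place_a 0.49 [0.464 0.327 0.015]
peg 0.49 [0.404 0.415 0.032]
```

View pics/scene0.png

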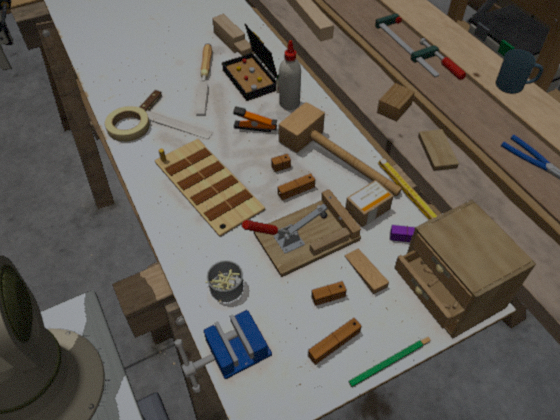

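View pics/side0.png

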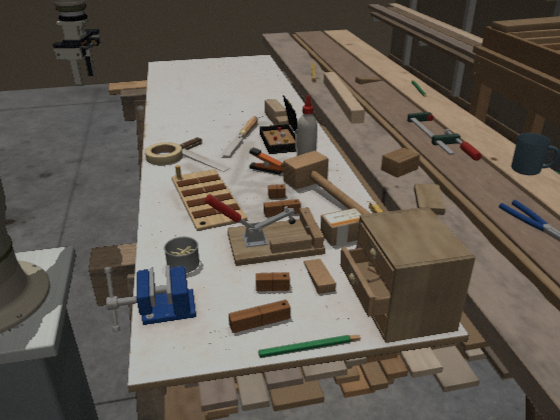

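Both pictures show the same layout. The peg is at scene (162,155), at the robot's left end by place_a, and the empty hole is at about (222,226). The brown sticks are at scene (281,161), (296,186), (329,293) and (335,340). The purple look-alike at (403,233) is to be left alone. Next I measure the stick tops and the board.

```bash
cat >> h.py <<'E'
def rect(P):
    (c,wh,a)=cv2.minAreaRect((P[:,:2]*1000).astype(np.float32))
    if wh[0]<wh[1]: wh=wh[::-1];a+=90
    return np.round(c,1),np.round(wh,1),round((a+90)%180-90,1)
def top(W,mask,lo,hi):
    m=(mask&(W[...,2]>lo)&(W[...,2]<hi)).astype(np.uint8)
    n,l,st,_=cv2.connectedComponentsWithStats(m)
    if n<2:return None
    k=1+np.argmax(st[1:,4]);return W[l==k]
E
python3 - <<'E'
from h import *
for n in('scene','side'):
    a,d=snapshot(n);W=world(n,d)
    for nm,lo,hi in(('stick_68',.024,.038),('place_a',.006,.02),('peg',.03,.06)):
        for r in cut_out(n,nm)[:6]:
            P=top(W,r['pixels'],lo,hi)
            if P is None or len(P)<20: continue
            v,u=np.nonzero(r['pixels'])
            print(n,nm,round(r['p'],2),'px',int(u.mean()),int(v.mean()),*rect(P),'z',np.round(np.median(P[:,2]),3),'rgb',np.median(a[r['pixels']],0))
    hsv=cv2.cvtColor(a,cv2.COLOR_RGB2HSV)
    reg=(W[...,0]>.37)&(W[...,0]<.56)&(W[...,1]>.1)&(W[...,1]<.5)
    P=top(W,reg,.006,.018);print('board',*rect(P),np.median(P[:,2]))
    t=W[(W[...,0]>.45)&(W[...,0]<.75)&(W[...,1]>-.2)&(W[...,1]<.2)&(abs(W[...,2])<.008)];print('table z',np.median(t[:,2]))
a,d=snapshot('scene');save('crop',cv2.resize(a[140:240,145:325],None,fx=4,fy=4,interpolation=cv2.INTER_CUBIC))
E
```

```text
scene stick_68 0.73 px 280 161 [652.2 276.9] [45.1 27.8] -5.4 z 0.031 rgb [84.  56.  28.5]
scene stick_68 0.63 px 333 340 [ 521.  -180.3] [114.6  25.5] 6.8 z 0.03 rgb [116.  75.  34.]
scene stick_68 0.59 px 327 292 [563.5 -87.7] [66.2 27.4] -10.7 z 0.03 rgb [111.   72.   31.5]
scene stick_68 0.58 px 401 232 [783.3 -38.3] [49.4 27.2] -33.5 z 0.031 rgb [ 90.   36.  110.5]
scene stick_68 0.55 px 295 186 [646.7 191.2] [89.1 26.8] 0.4 z 0.031 rgb [97.  63.5 29. ]
scene place_a 0.92 px 187 160 [458.6 394.2] [118.6  35.1] 7.9 z 0.014 rgb [87. 51. 27.]
scene place_a 0.86 px 212 189 [476.2 281.3] [118.5  36.1] 9.2 z 0.014 rgb [88. 52. 27.]
scene place_a 0.78 px 227 204 [485.4 222.8] [116.8  32.3] 9.8 z 0.014 rgb [88. 52. 27.]
scene place_a 0.74 px 200 174 [467.  338.6] [117.4  40.9] 8.4 z 0.014 rgb [87. 52. 28.]
scene peg 0.6 px 161 153 [406.1 428.3] [14.4 12.5] -37.2 z 0.042 rgb [90. 79. 38.]
board [471.3 307.1] [292.8 132.3] -80.3 0.012113132391886328
table z 0.0013931348533832155
side stick_68 0.73 px 257 315 [ 517.8 -184.7] [113.3  27.7] 8.0 z 0.03 rgb [64. 44. 29.]
side stick_68 0.68 px 276 191 [648.3 267.8] [41.8 23.1] -2.4 z 0.03 rgb [53. 35. 22.]
side stick_68 0.62 px 271 281 [561.6 -91.6] [66.7 28.5] -10.4 z 0.03 rgb [59. 41. 27.]
side stick_68 0.55 px 280 206 [644.6 185.8] [91.3 28. ] 0.4 z 0.03 rgb [63. 43. 28.]
side place_a 0.65 px 203 189 [464.3 338.2] [122.1  48.1] 11.5 z 0.013 rgb [86. 54. 36.]
side place_a 0.65 px 210 211 [454.  213.3] [60.1 31. ] 10.6 z 0.014 rgb [85. 53. 35.]
side place_a 0.47 px 198 179 [455.4 389.9] [113.2  36. ] 7.4 z 0.013 rgb [84.  52.  34.5]
side place_a 0.47 px 206 199 [437.5 277.4] [54.1 46.8] -81.8 z 0.013 rgb [85. 53. 35.]
side peg 0.59 px 177 171 [402.7 423.1] [12.2 12.2] -4.6 z 0.039 rgb [95.  74.5 48. ]
board [468.  305.2] [299.5 128.6] -80.4 0.011586771605427204
table z 0.0015144451503706913
```

View pics/crop.png

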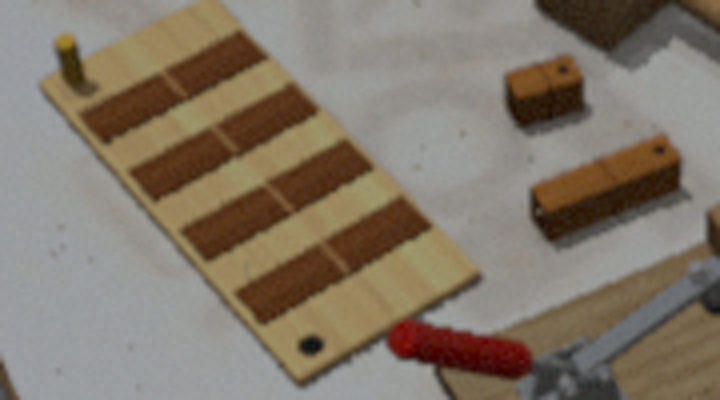

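The crop shows the peg beside place_a (top left) and the hole beside place_d, so the targets are a=45, b=68, c=91 and d=114. Next I check obstacle heights around the grasp points and along the paths.

```bash
cat >> h.py <<'E'
S={'45':(.650,.272,-4),'91':(.6455,.1885,.4),'68':(.5625,-.09,-10.5),'114':(.5195,-.1825,7.4)}
B={'45':(.4552,.3918,9.6),'68':(.4649,.3346,9.6),'91':(.4745,.2774,9.6),'114':(.4842,.2202,9.6)}
def go(x,y,z,phi=None):
    s=get_state();from scipy.spatial.transform import Rotation as R
    r=R.from_quat(s['orientation']);p=np.array(s['position'])
    M=r.as_matrix();Y=M[:,1];a=np.degrees(np.arctan2(Y[1],Y[0]));t=0
    if phi is not None:
        t=(phi+90-a+90)%180-90
    # desired upright pose
    b=np.radians(a+t);z_=np.array([0,0,-1]);y_=np.array([np.cos(b),np.sin(b),0]);Rd=np.stack([np.cross(y_,z_),y_,z_],1)
    print('shift in current tool axes',np.round(M.T@(np.array([x,y,z])-p),4),'rotvec deg',np.round((r.inv()*R.from_matrix(Rd)).as_rotvec(degrees=True),2),'pos',np.round(p,4),'ya',round(a,1),'t',round(s['time_s'],2),'w',round(s['grip_width'],4),'q7',np.round(s['joints'],2))
E
python3 - <<'E'
from h import *
W=np.concatenate([world(n,np.load(n+'0.npz')['d'])[np.load(n+'0.npz')['d']>0] for n in('scene','side')])
for D in(S,B):
  for k,(x,y,f) in D.items():
    f=np.radians(f);q=W[:,:2]-[x,y];u=q@[np.cos(f),np.sin(f)];v=q@[-np.sin(f),np.cos(f)]
    m=(abs(u)<.055)&(abs(v)<.11);m2=(abs(u)<.02)&(abs(v)<.065)&(abs(v)>.016)
    print(k,'body max z',np.round(np.sort(W[m,2])[-3:],3),'finger zone',np.round(np.percentile(W[m2,2],[50,99]),3))
m=(W[:,2]>.14)&(W[:,2]<.5)&(W[:,0]>.3)&(W[:,0]<1)&(abs(W[:,1])<.7)
for g in np.unique(np.round(W[m,:2]/.05),axis=0):
    q=W[m][(np.round(W[m,:2]/.05)==g).all(1)]
    if len(q)>4: print(g*.05,np.round(q[:,2].max(),3),len(q))
go(.65,.272,.19,-4)
E
```

```text
45 body max z [0.071 0.071 0.072] finger zone [0.002 0.03 ]
91 body max z [0.053 0.054 0.054] finger zone [0.002 0.021]
68 body max z [0.05 0.05 0.05] finger zone [0.001 0.006]
114 body max z [0.035 0.035 0.036] finger zone [0.001 0.005]
45 body max z [0.048 0.048 0.049] finger zone [0.012 0.017]
68 body max z [0.048 0.048 0.049] finger zone [0.012 0.018]
91 body max z [0.02  0.02  0.022] finger zone [0.012 0.018]
114 body max z [0.022 0.022 0.023] finger zone [0.01  0.017]
[0.45 0.05] 0.148 101
[ 0.7 -0.3] 0.167 48
[ 0.7  -0.25] 0.169 179
[ 0.7 -0.2] 0.168 248
[ 0.7  -0.15] 0.17 140
[ 0.7 -0.1] 0.166 27
[ 0.75 -0.3 ] 0.171 748
[ 0.75 -0.25] 0.171 1442
[ 0.75 -0.2 ] 0.171 1292
[ 0.75 -0.15] 0.171 1173
[ 0.75 -0.1 ] 0.17 242
[0.75 0.45] 0.178 60
[0.75 0.5 ] 0.17 17
[ 0.8 -0.3] 0.17 687
[ 0.8  -0.25] 0.171 1190
[ 0.8 -0.2] 0.171 1067
[ 0.8  -0.15] 0.17 954
[ 0.8 -0.1] 0.17 195
[0.8  0.45] 0.203 320
[0.8 0.5] 0.198 22
[ 0.85 -0.3 ] 0.17 506
[ 0.85 -0.25] 0.17 901
[ 0.85 -0.2 ] 0.171 817
[ 0.85 -0.15] 0.171 723
[ 0.85 -0.1 ] 0.17 148
shift in current tool axes [-0.5685 -0.3087  0.0011] rotvec deg [ 0.    0.   -9.51] pos [0.1694 0.7049 0.1911] ya 76.5 t 0.85 w 0.0932 q7 [-1.41  0.6  -0.    1.6   0.    0.94 -0.08]
```

Emit:
servo_tool([
  {"x":-0.0437,"y":-0.0237,"hand":0.05},
  {"x":-0.0437,"y":-0.0237,"hand":0.05},
  {"x":-0.0437,"y":-0.0237,"hand":0.05},
  {"x":-0.0437,"y":-0.0237,"hand":0.05},
  {"x":-0.0437,"y":-0.0237,"hand":0.05},
], squeeze=25)

```text
invalid input
```

Emit:
servo_tool([
  {"x":-0.0437,"y":-0.0237,"hand":0.05},
  {"x":-0.0437,"y":-0.0237,"hand":0.05},
  {"x":-0.0437,"y":-0.0237,"hand":0.05},
  {"x":-0.0437,"y":-0.0237,"hand":0.05},
  {"x":-0.0437,"y":-0.0237,"hand":0.05},
])

```text
invalid input
```

Emit:
servo_tool([
  {"x":-0.0437,"y":-0.0237,"hand":0.05},
  {"x":-0.0437,"y":-0.0237,"hand":0.05},
  {"x":-0.0437,"y":-0.0237,"hand":0.05},
  {"az":-4.75,"hand":0.05},
  {"az":-4.75,"hand":0.05},
])

```text
invalid input
```

```bash
cat >> h.py <<'E'
def wrist(lo=.024,hi=.038):
    P=K('wrist')[3];a,d=snapshot('wrist');W=world('wrist',d,P)
    m=(W[...,2]>lo)&(W[...,2]<hi)&(d>0)
    hsv=cv2.cvtColor(a,cv2.COLOR_RGB2HSV);m&=(hsv[...,0]<22)&(hsv[...,1]>100)
    m=cv2.morphologyEx(m.astype(np.uint8),cv2.MORPH_OPEN,np.ones((3,3)))
    n,l,st,_=cv2.connectedComponentsWithStats(m)
    for k in range(1,n):
        if st[k,4]>150: print('wrist blob',st[k,:5],*rect(W[l==k]),np.round(np.median(W[l==k][:,2]),3))
    return a,W
E
python3 - <<'E'
from h import *
a,W=wrist();save('w1',a);go(.65,.272,.005,-4);print(get_state()['ft_force'])
E
```

```text
shift in current tool axes [-0.5684 -0.3087  0.1862] rotvec deg [ 0.    0.01 -9.51] pos [0.1694 0.7049 0.1911] ya 76.5 t 0.9 w 0.0931 q7 [-1.41  0.6  -0.    1.6   0.    0.94 -0.08]
[ 0.19991015  0.54666565 -0.60709983]
```

View pics/w1.png

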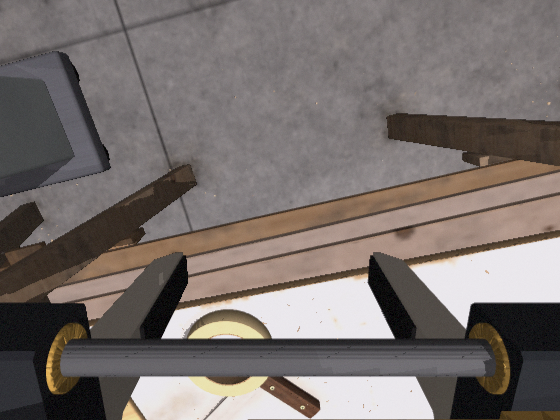

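The calls were refused, probably because each row needs every field. The picture shows the arm still at its start pose, with the tape ring at (230,350).

Emit:
servo_tool([
  {"x":-0.0437,"y":-0.0237,"z":0,"ax":0,"ay":0,"az":0,"hand":0.05},
  {"x":-0.0437,"y":-0.0237,"z":0,"ax":0,"ay":0,"az":0,"hand":0.05},
  {"x":-0.0437,"y":-0.0237,"z":0,"ax":0,"ay":0,"az":0,"hand":0.05},
  {"x":-0.0437,"y":-0.0237,"z":0,"ax":0,"ay":0,"az":0,"hand":0.05},
  {"x":-0.0437,"y":-0.0237,"z":0,"ax":0,"ay":0,"az":0,"hand":0.05},
], squeeze=25)

```text
time_s: 1.4
position: [0.3555, 0.5373, 0.1914]
orientation: [0.118, 0.993, 0.0, 0.0]
ft_force: [1.2, -0.1, 0.0]
grip_width: 0.0575
finger_force: 0.0
```

Emit:
servo_tool([
  {"x":-0.0437,"y":-0.0237,"z":0,"ax":0,"ay":0,"az":0,"hand":0.05},
  {"x":-0.0437,"y":-0.0237,"z":0,"ax":0,"ay":0,"az":0,"hand":0.05},
  {"x":-0.0437,"y":-0.0237,"z":0,"ax":0,"ay":0,"az":0,"hand":0.05},
  {"x":-0.0437,"y":-0.0237,"z":0,"ax":0,"ay":0,"az":0,"hand":0.05},
  {"x":-0.0437,"y":-0.0237,"z":0,"ax":0,"ay":0,"az":0,"hand":0.05},
])

```text
time_s: 1.9
position: [0.5403, 0.371, 0.1914]
orientation: [0.118, 0.993, 0.0, 0.0]
ft_force: [0.4, 1.0, 0.2]
grip_width: 0.0498
finger_force: 0.0
```

Emit:
servo_tool([
  {"x":-0.0437,"y":-0.0237,"z":0,"ax":0,"ay":0,"az":0,"hand":0.05},
  {"x":-0.0437,"y":-0.0237,"z":0,"ax":0,"ay":0,"az":0,"hand":0.05},
  {"x":-0.0437,"y":-0.0237,"z":0,"ax":0,"ay":0,"az":0,"hand":0.05},
  {"x":0,"y":0,"z":0,"ax":0,"ay":0,"az":-4.75,"hand":0.05},
  {"x":0,"y":0,"z":0,"ax":0,"ay":0,"az":-4.75,"hand":0.05},
])

```text
time_s: 2.4
position: [0.6512, 0.2704, 0.1909]
orientation: [0.035, 0.999, -0.0, 0.0]
ft_force: [-0.3, 0.3, -1.2]
grip_width: 0.0501
finger_force: 0.0
```

```bash
python3 - <<'E'
from h import *
a,W=wrist();save('w2',a);go(.65,.272,.005,-4);print(get_state()['ft_force'])
E
```

```text
wrist blob [ 182  139   34   88 2067] [646.3 189.6] [90.4 24. ] -1.0 0.03
wrist blob [271 161  25  45 982] [651.6 275. ] [44.8 23.6] -6.6 0.03
wrist blob [393 183  39  37 645] [683.1 410.2] [44.9 22.8] -37.6 0.033
wrist blob [305 211  54  24 245] [696.1 322.8] [59.7  1.8] -70.4 0.031
wrist blob [115 213  31  20 197] [677.6 114.9] [34.9 16.4] 53.5 0.031
wrist blob [ 61 216  53   6 189] [673.9  69. ] [60.2  1.1] -89.9 0.031
wrist blob [221 276  80  41 569] [772.7 239.9] [100.7  10. ] -65.0 0.035
shift in current tool axes [0.0006 0.0006 0.1859] rotvec deg [-0.02  0.    0.34] pos [0.6505 0.2714 0.1909] ya 86.3 t 2.45 w 0.0501 q7 [-0.45  0.57 -0.04  1.65  0.03  0.92  1.01]
[-0.54256082  0.64603033  0.33936497]
```

View pics/w2.png

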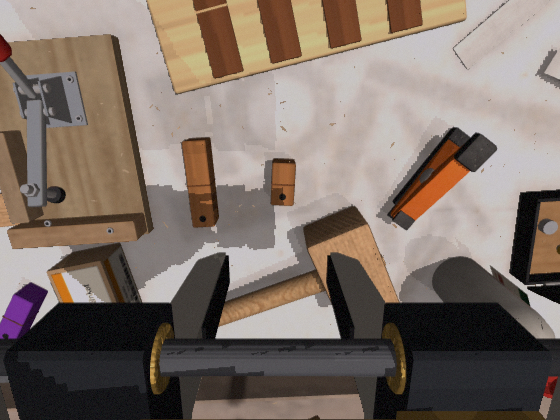

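The wrist view shows the 45 mm stick at (283,182), 44.8 x 23.6 mm measured, and the 91 mm stick at (199,183). The mallet head at (350,245) is about 25 mm below where the gripper body will be. I descend on the 45 mm stick.

Emit:
servo_tool([
  {"x":-0.001,"y":0.0036,"z":0.046,"ax":0,"ay":0,"az":2.5,"hand":0.05},
  {"x":0,"y":0,"z":0.046,"ax":0,"ay":0,"az":0,"hand":0.05},
  {"x":0,"y":0,"z":0.046,"ax":0,"ay":0,"az":0,"hand":0.05},
  {"x":0,"y":0,"z":0.046,"ax":0,"ay":0,"az":0,"hand":0.05},
  {"x":0,"y":0,"z":0,"ax":0,"ay":0,"az":0,"hand":0.02},
])

```text
time_s: 2.95
position: [0.6467, 0.2747, 0.001]
orientation: [0.057, 0.998, -0.002, -0.004]
ft_force: [-0.2, -0.0, -1.1]
grip_width: 0.046
finger_force: 0.0
```

Emit:
servo_tool([
  {"x":0,"y":0,"z":0,"ax":0,"ay":0,"az":0,"hand":0.01},
  {"x":0,"y":0,"z":0,"ax":0,"ay":0,"az":0,"hand":0.01},
  {"x":0,"y":0,"z":0,"ax":0,"ay":0,"az":0,"hand":0.01},
  {"x":0,"y":0,"z":-0.02,"ax":0,"ay":0,"az":0,"hand":0.01},
  {"x":0,"y":0,"z":-0.04,"ax":0,"ay":0,"az":0,"hand":0.01},
])

```text
time_s: 3.45
position: [0.6499, 0.2757, 0.0672]
orientation: [0.057, 0.998, -0.001, -0.001]
ft_force: [0.4, 0.0, -0.2]
grip_width: 0.0111
finger_force: 0.0
```

```bash
python3 - <<'E'
from h import *
go(*B['45'][:2],.10,9.6)
E
```

```text
shift in current tool axes [ 0.2067  0.0932 -0.0325] rotvec deg [ -0.06  -0.13 -16.11] pos [0.6499 0.2757 0.0672] ya 83.5 t 3.45 w 0.0111 q7 [-0.46  0.71 -0.03  1.74  0.03  0.7   0.95]
```

The fingers had not finished closing before the lift. I open again, look, and retry with more closing time.

Emit:
servo_tool([
  {"x":0,"y":0,"z":-0.04,"ax":0,"ay":0,"az":0,"hand":0.05},
  {"x":0,"y":0,"z":-0.04,"ax":0,"ay":0,"az":0,"hand":0.05},
  {"x":0,"y":0,"z":-0.04,"ax":0,"ay":0,"az":0,"hand":0.05},
  {"x":0,"y":0,"z":0,"ax":0,"ay":0,"az":0,"hand":0.05},
  {"x":0,"y":0,"z":0,"ax":0,"ay":0,"az":0,"hand":0.05},
])

```text
time_s: 3.95
position: [0.6519, 0.2764, 0.1903]
orientation: [0.057, 0.998, 0.001, 0.002]
ft_force: [-0.7, -0.1, -0.8]
grip_width: 0.0463
finger_force: 0.0
```

```bash
python3 - <<'E'
from h import *
a,W=wrist();go(.6516,.275,.003,-6.6)
E
```

```text
wrist blob [ 174  142   37   88 2057] [646.4 189.5] [90.3 24.1] -0.9 0.03
wrist blob [265 161  23  44 976] [651.5 274.9] [44.6 22.7] -6.5 0.03
wrist blob [388 176  39  38 639] [683.2 410.2] [45.9 22.3] -37.3 0.033
wrist blob [316 207  38  20 179] [693.  331.4] [43.1  1.9] -71.4 0.031
wrist blob [ 71 219  71  21 339] [674.8  91.5] [74.5 20.2] 73.6 0.031
wrist blob [226 276  71  40 493] [771.7 242.2] [91.8  8.9] -65.2 0.035
shift in current tool axes [-0.0004 -0.0013  0.1855] rotvec deg [0.06 0.09 0.08] pos [0.651  0.2762 0.1885] ya 83.5 t 4.0 w 0.0481 q7 [-0.46  0.58 -0.03  1.65  0.02  0.91  0.96]
```

Emit:
servo_tool([
  {"x":0,"y":-0.0013,"z":0.046,"ax":0,"ay":0,"az":0,"hand":0.05},
  {"x":0,"y":0,"z":0.046,"ax":0,"ay":0,"az":0,"hand":0.04},
  {"x":0,"y":0,"z":0.046,"ax":0,"ay":0,"az":0,"hand":0.04},
  {"x":0,"y":0,"z":0.045,"ax":0,"ay":0,"az":0,"hand":0.04},
  {"x":0,"y":0,"z":0,"ax":0,"ay":0,"az":0,"hand":0.01},
])

```text
time_s: 4.5
position: [0.6459, 0.2727, -0.003]
orientation: [0.057, 0.998, -0.003, -0.005]
ft_force: [-0.6, -0.7, -0.7]
grip_width: 0.0355
finger_force: 0.0
```

Emit:
servo_tool([
  {"x":0,"y":0,"z":0,"ax":0,"ay":0,"az":0,"hand":0.01},
  {"x":0,"y":0,"z":0,"ax":0,"ay":0,"az":0,"hand":0.01},
  {"x":0,"y":0,"z":0,"ax":0,"ay":0,"az":0,"hand":0.01},
  {"x":0,"y":0,"z":0,"ax":0,"ay":0,"az":0,"hand":0.01},
  {"x":0,"y":0,"z":0,"ax":0,"ay":0,"az":0,"hand":0.01},
])

```text
time_s: 5.0
position: [0.6516, 0.2752, 0.0056]
orientation: [0.057, 0.998, 0.0, 0.001]
ft_force: [0.7, -0.6, 0.2]
grip_width: 0.0104
finger_force: 0.0
```

```bash
python3 - <<'E'
from h import *
a,W=wrist();save('w3',a);go(.6516,.275,.003,-6.6);print(get_state()['finger_force'])
a,d=snapshot('scene');W2=world('scene',d);
for r in cut_out('scene','stick_68'):
    P=top(W2,r['pixels'],.024,.04)
    if P is not None: print(*rect(P))
save('s3',cv2.resize(a[60:260,180:420],None,fx=3,fy=3))
E
```

```text
wrist blob [  72  187   78  152 6428] [643.4 189.7] [84.8 24.6] -0.9 0.03
wrist blob [ 255  222   47   81 2281] [651.1 275.4] [44.6 23.6] -5.4 0.03
wrist blob [ 487  249   73   70 2533] [682.6 410.7] [48.7 24.1] -38.5 0.032
wrist blob [  0 324  25  15 316] [675.7 121.1] [14.1  7.5] 50.6 0.028
shift in current tool axes [-0.0002 -0.0001  0.0023] rotvec deg [0.05 0.08 0.09] pos [0.6514 0.2751 0.0053] ya 83.5 t 5.05 w 0.0099 q7 [-0.46  0.79 -0.03  1.76  0.03  0.59  0.95]
0.0
[645.9 190.6] [98.4 25.7] 0.5
[ 520.4 -180.2] [113.9  25.2] 7.8
[564.4 -87.4] [68.6 26.5] -9.0
[782.7 -38.5] [48.1 29.1] -38.1
[651.6 270.9] [43.8 26. ] -27.8
```

View pics/s3.png

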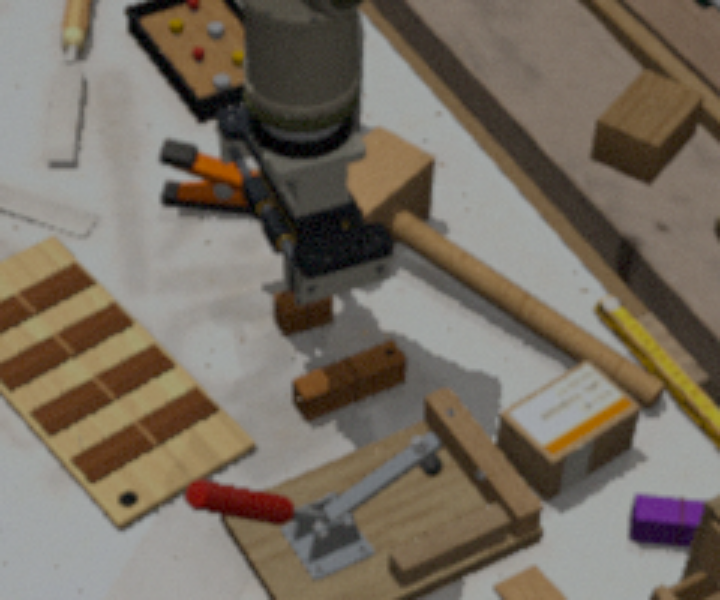

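View pics/w3.png

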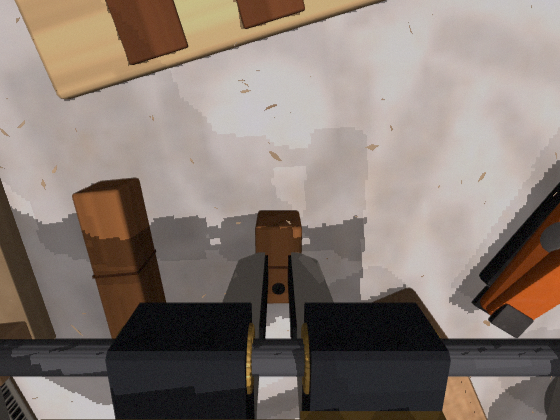

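The scene shows the gripper body just above the stick, and the wrist view shows the fingers crossing the stick's image at (275,270). I measure where the fingertips really are from depth.

```bash
python3 - <<'E'
from h import *
P=K('wrist')[3];print(np.round(P,3).tolist(),K('wrist')[:3])
a,d=snapshot('wrist');W=world('wrist',d,P)
for u,v in((250,258),(255,262),(240,280),(258,290),(295,262),(310,285),(278,230),(278,265)): print(u,v,round(float(d[v,u]),3),np.round(W[v,u],3),a[v,u])
for n in('side','scene'):
    a,d=snapshot(n);W=world(n,d);m=(np.hypot(W[...,0]-.65,W[...,1]-.275)<.16)&(W[...,2]>.036)&(W[...,2]<.25)&(a.max(-1)<60)
    print(n,m.sum())
    for z in np.arange(.04,.2,.02):
        q=W[m&(abs(W[...,2]-z)<.01)]
        if len(q):print(round(z,2),len(q),np.round(q.min(0),3),np.round(q.max(0),3))
    save('g_'+n,cv2.resize(a[100:240,200:380],None,fx=4,fy=4))
E
```

```text
[[0.113, 0.948, 0.298, 0.568], [0.994, -0.108, -0.034, 0.284], [-0.0, 0.3, -0.954, 0.198], [0.0, 0.0, 0.0, 1.0]] (np.float64(357.71760047349557), 277.57293494229685, 209.64672156085126)
250 258 0.174 [0.64  0.262 0.04 ] [67 61 58]
255 262 0.169 [0.64  0.265 0.044] [63 61 59]
240 280 0.152 [0.639 0.26  0.062] [66 63 57]
258 290 0.145 [0.641 0.268 0.07 ] [64 59 55]
295 262 0.169 [0.642 0.284 0.045] [62 57 55]
310 285 0.149 [0.643 0.289 0.066] [65 62 58]
278 230 0.179 [0.631 0.277 0.031] [79 47 27]
278 265 0.185 [0.65  0.275 0.031] [79 50 26]
side 939
0.04 34 [0.689 0.292 0.036] [0.749 0.335 0.048]
0.06 6 [0.697 0.297 0.052] [0.719 0.359 0.068]
0.12 15 [0.604 0.186 0.116] [0.668 0.353 0.13 ]
0.14 100 [0.603 0.181 0.131] [0.685 0.351 0.15 ]
0.16 377 [0.603 0.175 0.15 ] [0.673 0.372 0.169]
0.18 4 [0.624 0.245 0.172] [0.625 0.269 0.183]
scene 1615
0.04 39 [0.641 0.262 0.036] [0.8  0.33 0.05]
0.06 24 [0.642 0.268 0.05 ] [0.794 0.327 0.069]
0.08 1 [0.641 0.267 0.071] [0.641 0.267 0.071]
0.12 39 [0.609 0.188 0.119] [0.673 0.362 0.13 ]
0.14 289 [0.607 0.182 0.13 ] [0.682 0.36  0.15 ]
0.16 730 [0.606 0.179 0.15 ] [0.678 0.374 0.169]
0.18 10 [0.627 0.239 0.175] [0.63  0.259 0.186]
```

View pics/g_side.png

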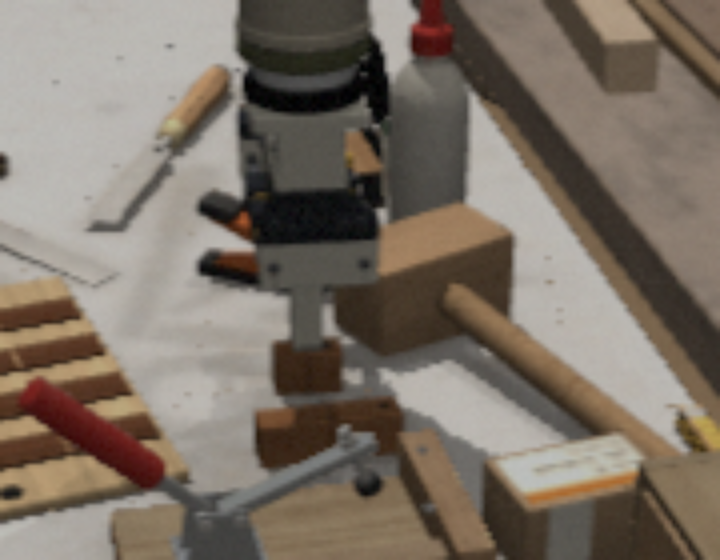

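The side crop shows the finger ends at (310,345), on top of the stick, so the tips are about 28 mm higher than the reported z (0.005). The body bottom at 0.116 instead of 0.089 says the same. I raise, open, and measure that offset.

Emit:
servo_tool([
  {"x":0,"y":0,"z":-0.03,"ax":0,"ay":0,"az":0,"hand":0.05},
  {"x":0,"y":0,"z":0,"ax":0,"ay":0,"az":0,"hand":0.05},
  {"x":0,"y":0,"z":0,"ax":0,"ay":0,"az":0,"hand":0.05},
  {"x":0,"y":0,"z":0,"ax":0,"ay":0,"az":0,"hand":0.05},
  {"x":0,"y":0,"z":0,"ax":0,"ay":0,"az":0,"hand":0.05},
])

```text
time_s: 5.8
position: [0.6504, 0.2747, 0.0333]
orientation: [0.057, 0.998, -0.0, -0.001]
ft_force: [0.2, 0.3, -0.0]
grip_width: 0.0457
finger_force: 0.0
```

```bash
python3 - <<'E'
from h import *
P=K('wrist')[3];a,d=snapshot('wrist');W=world('wrist',d,P);s=get_state();print(s['position'],s['grip_width'])
m=(d>.05)&(d<.25)&(abs(W[...,0]-.645)<.02)&(abs(W[...,1]-.275)<.06)&(W[...,2]>.045)
q=W[m];print(len(q),np.round(np.percentile(q[:,2],[0,1,5,20]),4))
l=q[q[:,2]<q[:,2].min()+.006];print(np.round(l.min(0),3),np.round(l.max(0),3))
wrist()
E
```

```text
[0.65042756 0.27467631 0.03331628] 0.04783051633727415
17572 [0.0544 0.0652 0.0756 0.1012]
[0.638 0.249 0.054] [0.664 0.285 0.06 ]
wrist blob [ 101  177   69  126 5291] [642.1 189.7] [82.2 24.4] -0.9 0.03
wrist blob [ 464  204   94   91 2282] [674.1 417.4] [69.7 23.5] -38.0 0.033
wrist blob [ 259  208   41   72 2710] [651.4 275. ] [44.9 23.8] -6.8 0.03
wrist blob [378 282  35  20 386] [689.  342.8] [19.6  2.6] -71.6 0.031
wrist blob [  0 300  54  20 635] [674.1 108.9] [35.2  8.4] 77.0 0.031
wrist blob [318 312  16  19 175] [705.1 298.7] [10.4  2.1] -65.7 0.032
wrist blob [ 223  378  113   41 1372] [765.1 260.9] [86.1  5. ] -69.9 0.033
```

Offset about +0.026 m. I go down 54 mm and grasp.

Emit:
servo_tool([
  {"x":0,"y":0,"z":0.03,"ax":0,"ay":0,"az":0,"hand":0.048},
  {"x":0,"y":0,"z":0.015,"ax":0,"ay":0,"az":0,"hand":0.048},
  {"x":0,"y":0,"z":0.008,"ax":0,"ay":0,"az":0,"hand":0.048},
  {"x":0,"y":0,"z":0,"ax":0,"ay":0,"az":0,"hand":0.048},
  {"x":0,"y":0,"z":0,"ax":0,"ay":0,"az":0,"hand":0.01},
])

```text
time_s: 6.4
position: [0.6511, 0.275, -0.0186]
orientation: [0.057, 0.998, 0.0, 0.0]
ft_force: [0.1, -0.3, 0.7]
grip_width: 0.0434
finger_force: 0.0
```

Emit:
servo_tool([
  {"x":0,"y":0,"z":0,"ax":0,"ay":0,"az":0,"hand":0.01},
  {"x":0,"y":0,"z":0,"ax":0,"ay":0,"az":0,"hand":0.01},
  {"x":0,"y":0,"z":0,"ax":0,"ay":0,"az":0,"hand":0.01},
  {"x":0,"y":0,"z":0,"ax":0,"ay":0,"az":0,"hand":0.01},
  {"x":0,"y":0,"z":0,"ax":0,"ay":0,"az":0,"hand":0.01},
])

```text
time_s: 6.9
position: [0.6513, 0.2751, -0.0181]
orientation: [0.057, 0.998, 0.0, 0.0]
ft_force: [-0.6, -1.0, 6.8]
grip_width: 0.0238
finger_force: 25.0
```

Emit:
servo_tool([
  {"x":0,"y":0,"z":-0.03,"ax":0,"ay":0,"az":0,"hand":0.01},
  {"x":0,"y":0,"z":-0.045,"ax":0,"ay":0,"az":0,"hand":0.01},
  {"x":0,"y":0,"z":-0.02,"ax":0,"ay":0,"az":0,"hand":0.01},
  {"x":0,"y":0,"z":0,"ax":0,"ay":0,"az":-8,"hand":0.01},
  {"x":0,"y":0,"z":0,"ax":0,"ay":0,"az":-8,"hand":0.01},
])

```text
time_s: 7.4
position: [0.6512, 0.2752, 0.0774]
orientation: [-0.086, 0.996, 0.0, 0.001]
ft_force: [0.4, -0.4, -0.1]
grip_width: 0.0239
finger_force: 25.0
```

```bash
python3 - <<'E'
from h import *
go(*B['45'][:2],-.005,9.6)
E
```

```text
shift in current tool axes [0.1735 0.1483 0.0821] rotvec deg [0.01 0.11 0.22] pos [0.6512 0.2752 0.0774] ya 99.8 t 7.4 w 0.0239 q7 [-0.41  0.7  -0.11  1.73  0.11  0.72  1.17]
```

Emit:
servo_tool([
  {"x":0.0347,"y":0.0297,"z":0,"ax":0,"ay":0,"az":0,"hand":0.01},
  {"x":0.0347,"y":0.0297,"z":0,"ax":0,"ay":0,"az":0,"hand":0.01},
  {"x":0.0347,"y":0.0297,"z":0,"ax":0,"ay":0,"az":0,"hand":0.01},
  {"x":0.0347,"y":0.0297,"z":0,"ax":0,"ay":0,"az":0,"hand":0.01},
  {"x":0.0347,"y":0.0297,"z":0,"ax":0,"ay":0,"az":0,"hand":0.01},
])

```text
time_s: 7.9
position: [0.4537, 0.3933, 0.0762]
orientation: [-0.083, 0.997, 0.0, 0.0]
ft_force: [0.3, 0.3, -0.1]
grip_width: 0.0236
finger_force: 25.0
```

```bash
python3 - <<'E'
from h import *
a,W=wrist(.007,.018);save('w4',a)
go(*B['45'][:2],-.005,9.6)
E
```

```text
wrist blob [    0   130   355   158 44858] [469.3 309.2] [281.9 126.5] -80.5 0.011
wrist blob [ 25 377  10  43 345] [662.9 200.9] [54.8  2.3] -0.8 0.013
wrist blob [278 397  43  22 586] [639.5 444.6] [36.1 22.5] -37.9 0.014
shift in current tool axes [-0.0087 -0.009   0.081 ] rotvec deg [ 0.18 -0.25  0.37] pos [0.4455 0.3989 0.0761] ya 100.0 t 7.95 w 0.024 q7 [-0.76  0.6  -0.09  1.99  0.08  0.56  0.84]
```

View pics/w4.png

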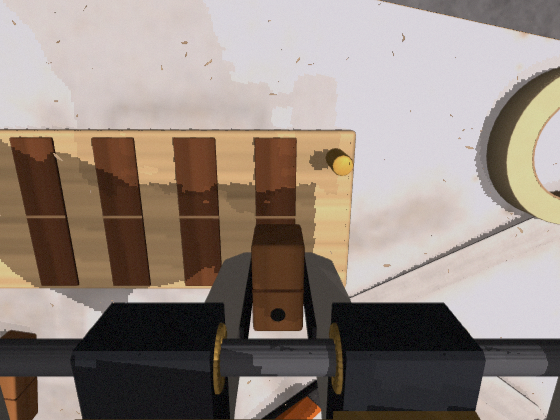

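The wrist view shows the stick held above place_a (strip top at (275,140)), the peg at (342,163), and the stick's line and hole within the grip. I lower it once the arm has settled.

Emit:
servo_tool([
  {"x":0,"y":0,"z":0,"ax":0,"ay":0,"az":0,"hand":0.01},
  {"x":0,"y":0,"z":0.02,"ax":0,"ay":0,"az":0,"hand":0.01},
  {"x":0,"y":0,"z":0.03,"ax":0,"ay":0,"az":0,"hand":0.01},
  {"x":0,"y":0,"z":0.015,"ax":0,"ay":0,"az":0,"hand":0.01},
  {"x":0,"y":0,"z":0,"ax":0,"ay":0,"az":0,"hand":0.01},
])

```text
time_s: 8.45
position: [0.4551, 0.3911, 0.0091]
orientation: [-0.082, 0.997, -0.001, -0.001]
ft_force: [-0.2, -0.3, 0.7]
grip_width: 0.0241
finger_force: 25.0
```

```bash
python3 - <<'E'
from h import *
a,W=wrist(.02,.075)
go(*B['45'][:2],-.004,9.6)
E
```

```text
wrist blob [349 165  39  38 887] [404.3 426.3] [13.3 13.2] -65.3 0.044
wrist blob [ 251  224   54  107 5308] [455.2 391.4] [45.5 25.5] 9.6 0.057
shift in current tool axes [0.0003 0.0001 0.0144] rotvec deg [-0.09 -0.08 -0.17] pos [0.4555 0.3917 0.0104] ya 99.4 t 8.5 w 0.0236 q7 [-0.76  0.7  -0.07  2.01  0.1   0.44  0.83]
```

Emit:
servo_tool([
  {"x":0,"y":0,"z":0.01,"ax":0,"ay":0,"az":0,"hand":0.01},
  {"x":0,"y":0,"z":0.004,"ax":0,"ay":0,"az":0,"hand":0.01},
  {"x":0,"y":0,"z":0,"ax":0,"ay":0,"az":0,"hand":0.01},
  {"x":0,"y":0,"z":0,"ax":0,"ay":0,"az":0,"hand":0.01},
  {"x":0,"y":0,"z":0,"ax":0,"ay":0,"az":0,"hand":0.046},
])

```text
time_s: 9.0
position: [0.4554, 0.3929, -0.0025]
orientation: [-0.083, 0.997, 0.0, 0.0]
ft_force: [0.1, -0.1, 0.5]
grip_width: 0.0282
finger_force: 0.0
```

Emit:
servo_tool([
  {"x":0,"y":0,"z":0,"ax":0,"ay":0,"az":0,"hand":0.046},
  {"x":0,"y":0,"z":0,"ax":0,"ay":0,"az":0,"hand":0.046},
  {"x":0,"y":0,"z":0,"ax":0,"ay":0,"az":0,"hand":0.046},
  {"x":0,"y":0,"z":-0.02,"ax":0,"ay":0,"az":0,"hand":0.046},
  {"x":0,"y":0,"z":-0.045,"ax":0,"ay":0,"az":0,"hand":0.046},
])

```text
time_s: 9.5
position: [0.4536, 0.3914, 0.06]
orientation: [-0.083, 0.997, -0.002, -0.002]
ft_force: [0.5, 0.6, 0.2]
grip_width: 0.0459
finger_force: 0.0
```

Emit:
servo_tool([
  {"x":0,"y":0,"z":-0.045,"ax":0,"ay":0,"az":0,"hand":0.046},
  {"x":0,"y":0,"z":0,"ax":0,"ay":0,"az":0,"hand":0.046},
  {"x":0,"y":0,"z":0,"ax":0,"ay":0,"az":4,"hand":0.046},
  {"x":0,"y":0,"z":0,"ax":0,"ay":0,"az":6,"hand":0.046},
  {"x":0,"y":0,"z":0,"ax":0,"ay":0,"az":0,"hand":0.046},
])

```text
time_s: 10.0
position: [0.4551, 0.3927, 0.1069]
orientation: [0.005, 1.0, -0.0, 0.0]
ft_force: [-0.8, -0.7, 0.6]
grip_width: 0.0462
finger_force: 0.0
```

```bash
python3 - <<'E'
from h import *
a,W=wrist(.035,.05)
go(.6463,.1897,-.018,-.9)
E
```

```text
wrist blob [315 136  15  20 186] [404.5 424.4] [13.   9.5] 6.5 0.045
wrist blob [ 258  182   40   61 1761] [455.7 392.7] [45.3 24. ] 9.6 0.043
wrist blob [304 394  35  25 439] [646.3 435.7] [47.1 17.3] -37.7 0.044
shift in current tool axes [-0.1926 -0.2016  0.1249] rotvec deg [-0.03  0.    0.52] pos [0.4551 0.3927 0.1068] ya 89.6 t 10.05 w 0.0459 q7 [-0.78  0.56 -0.04  1.96  0.03  0.62  0.72]
```

Emit:
servo_tool([
  {"x":-0.0321,"y":-0.0336,"z":0,"ax":0,"ay":0,"az":0,"hand":0.046},
  {"x":-0.0321,"y":-0.0336,"z":0,"ax":0,"ay":0,"az":0,"hand":0.046},
  {"x":-0.0321,"y":-0.0336,"z":0,"ax":0,"ay":0,"az":0,"hand":0.046},
  {"x":-0.0321,"y":-0.0336,"z":0,"ax":0,"ay":0,"az":0,"hand":0.046},
  {"x":-0.0321,"y":-0.0336,"z":0,"ax":0,"ay":0,"az":0,"hand":0.046},
])

```text
time_s: 10.55
position: [0.6153, 0.2217, 0.1067]
orientation: [0.003, 1.0, -0.0, -0.0]
ft_force: [0.6, 0.8, -1.2]
grip_width: 0.0459
finger_force: 0.0
```

Emit:
servo_tool([
  {"x":-0.0321,"y":-0.0336,"z":0,"ax":0,"ay":0,"az":0,"hand":0.046},
  {"x":0,"y":0,"z":0,"ax":0,"ay":0,"az":0.5,"hand":0.046},
  {"x":0,"y":0,"z":0.03,"ax":0,"ay":0,"az":0,"hand":0.046},
  {"x":0,"y":0,"z":0.03,"ax":0,"ay":0,"az":0,"hand":0.046},
  {"x":0,"y":0,"z":0,"ax":0,"ay":0,"az":0,"hand":0.046},
])

```text
time_s: 11.05
position: [0.6432, 0.1889, 0.0432]
orientation: [0.008, 1.0, -0.001, -0.003]
ft_force: [0.0, -0.7, -0.4]
grip_width: 0.0461
finger_force: 0.0
```

```bash
python3 - <<'E'
from h import *
a,W=wrist()
go(.6463,.1897,-.018,-.9)
E
```

```text
wrist blob [ 259  171   40  136 5023] [646.2 189.3] [90.4 23.6] -0.7 0.03
wrist blob [   0  280  183   15 1726] [673.9  67.6] [115.1   7.4] 87.1 0.032
wrist blob [491 294  40  19 438] [689.4 340.5] [21.9  3.3] -68.3 0.031
wrist blob [284 399  73  20 863] [781.2 217. ] [54.1  5.7] -71.4 0.03
shift in current tool axes [-0.0022  0.0005  0.0633] rotvec deg [-0.08 -0.23  0.02] pos [0.6444 0.1893 0.0453] ya 89.1 t 11.1 w 0.0462 q7 [-0.33  0.71 -0.06  1.83  0.06  0.61  1.13]
```

Emit:
servo_tool([
  {"x":0,"y":0,"z":0.03,"ax":0,"ay":0,"az":0,"hand":0.046},
  {"x":0,"y":0,"z":0.025,"ax":0,"ay":0,"az":0,"hand":0.046},
  {"x":0,"y":0,"z":0.0095,"ax":0,"ay":0,"az":0,"hand":0.046},
  {"x":0,"y":0,"z":0,"ax":0,"ay":0,"az":0,"hand":0.046},
  {"x":0,"y":0,"z":0,"ax":0,"ay":0,"az":0,"hand":0.01},
])

```text
time_s: 11.6
position: [0.6469, 0.1898, -0.016]
orientation: [0.009, 1.0, 0.0, 0.001]
ft_force: [0.4, 0.7, 0.2]
grip_width: 0.042
finger_force: 0.0
```

Emit:
servo_tool([
  {"x":0,"y":0,"z":0,"ax":0,"ay":0,"az":0,"hand":0.01},
  {"x":0,"y":0,"z":0,"ax":0,"ay":0,"az":0,"hand":0.01},
  {"x":0,"y":0,"z":0,"ax":0,"ay":0,"az":0,"hand":0.01},
  {"x":0,"y":0,"z":0,"ax":0,"ay":0,"az":0,"hand":0.01},
  {"x":0,"y":0,"z":0,"ax":0,"ay":0,"az":0,"hand":0.01},
])

```text
time_s: 12.1
position: [0.6467, 0.1897, -0.0162]
orientation: [0.009, 1.0, 0.0, 0.001]
ft_force: [-1.5, -1.0, 6.3]
grip_width: 0.0239
finger_force: 25.0
```

Emit:
servo_tool([
  {"x":0,"y":0,"z":-0.03,"ax":0,"ay":0,"az":0,"hand":0.01},
  {"x":0,"y":0,"z":-0.045,"ax":0,"ay":0,"az":0,"hand":0.01},
  {"x":0,"y":0,"z":-0.045,"ax":0,"ay":0,"az":0,"hand":0.01},
  {"x":0,"y":0,"z":0,"ax":0,"ay":0,"az":-5.3,"hand":0.01},
  {"x":0,"y":0,"z":0,"ax":0,"ay":0,"az":-5.2,"hand":0.01},
])

```text
time_s: 12.6
position: [0.647, 0.1898, 0.105]
orientation: [-0.085, 0.996, 0.0, 0.002]
ft_force: [-0.4, 0.1, -0.6]
grip_width: 0.0243
finger_force: 25.0
```

```bash
python3 - <<'E'
from h import *
go(*B['91'][:2],-.004,9.6)
E
```

```text
shift in current tool axes [0.1557 0.1154 0.1085] rotvec deg [0.02 0.21 0.1 ] pos [0.647  0.1898 0.105 ] ya 99.7 t 12.6 w 0.0243 q7 [-0.3   0.63 -0.11  1.79  0.1   0.72  1.27]
```

Emit:
servo_tool([
  {"x":0.0389,"y":0.0289,"z":0,"ax":0,"ay":0,"az":0,"hand":0.01},
  {"x":0.0389,"y":0.0289,"z":0,"ax":0,"ay":0,"az":0,"hand":0.01},
  {"x":0.0389,"y":0.0289,"z":0,"ax":0,"ay":0,"az":0,"hand":0.01},
  {"x":0.0389,"y":0.0289,"z":0,"ax":0,"ay":0,"az":0,"hand":0.01},
  {"x":0,"y":0,"z":0,"ax":0,"ay":0,"az":0,"hand":0.01},
])

```text
time_s: 13.1
position: [0.4674, 0.2812, 0.103]
orientation: [-0.087, 0.996, 0.0, -0.002]
ft_force: [1.1, -0.0, -0.2]
grip_width: 0.0238
finger_force: 25.0
```

Emit:
servo_tool([
  {"x":0,"y":0,"z":0.03,"ax":0,"ay":0,"az":0,"hand":0.01},
  {"x":0,"y":0,"z":0.035,"ax":0,"ay":0,"az":0,"hand":0.01},
  {"x":0,"y":0,"z":0.025,"ax":0,"ay":0,"az":0,"hand":0.01},
  {"x":0,"y":0,"z":0,"ax":0,"ay":0,"az":0,"hand":0.01},
  {"x":0,"y":0,"z":0,"ax":0,"ay":0,"az":0,"hand":0.01},
])

```text
time_s: 13.6
position: [0.4737, 0.2776, 0.0128]
orientation: [-0.083, 0.997, -0.0, -0.0]
ft_force: [0.3, 1.0, -0.1]
grip_width: 0.0236
finger_force: 25.0
```

```bash
python3 - <<'E'
from h import *
a,W=wrist(.02,.075)
go(*B['91'][:2],-.003,9.6)
E
```

```text
wrist blob [ 250  179   55  160 8270] [465.5 275.9] [74.9 24.1] 9.6 0.059
wrist blob [ 457  217   82   94 5960] [455.4 392.2] [45.6 25.3] 9.8 0.042
shift in current tool axes [-0.0002 -0.0005  0.0165] rotvec deg [ 0.01  0.05 -0.13] pos [0.4742 0.2779 0.0135] ya 99.5 t 13.65 w 0.0239 q7 [-0.58  0.66 -0.07  2.13  0.12  0.36  0.98]
```

Emit:
servo_tool([
  {"x":0,"y":0,"z":0.011,"ax":0,"ay":0,"az":0,"hand":0.01},
  {"x":0,"y":0,"z":0.005,"ax":0,"ay":0,"az":0,"hand":0.01},
  {"x":0,"y":0,"z":0,"ax":0,"ay":0,"az":0,"hand":0.01},
  {"x":0,"y":0,"z":0,"ax":0,"ay":0,"az":0,"hand":0.01},
  {"x":0,"y":0,"z":0,"ax":0,"ay":0,"az":0,"hand":0.046},
])

```text
time_s: 14.15
position: [0.4736, 0.2778, -0.0032]
orientation: [-0.083, 0.997, 0.0, 0.0]
ft_force: [0.3, -0.3, 0.5]
grip_width: 0.0281
finger_force: 0.0
```

Emit:
servo_tool([
  {"x":0,"y":0,"z":0,"ax":0,"ay":0,"az":0,"hand":0.046},
  {"x":0,"y":0,"z":0,"ax":0,"ay":0,"az":0,"hand":0.046},
  {"x":0,"y":0,"z":0,"ax":0,"ay":0,"az":0,"hand":0.046},
  {"x":0,"y":0,"z":-0.02,"ax":0,"ay":0,"az":0,"hand":0.046},
  {"x":0,"y":0,"z":-0.045,"ax":0,"ay":0,"az":0,"hand":0.046},
])

```text
time_s: 14.65
position: [0.4718, 0.2769, 0.0597]
orientation: [-0.083, 0.997, -0.001, -0.003]
ft_force: [0.7, -0.2, 1.0]
grip_width: 0.0458
finger_force: 0.0
```

Emit:
servo_tool([
  {"x":0,"y":0,"z":-0.045,"ax":0,"ay":0,"az":0,"hand":0.046},
  {"x":0,"y":0,"z":-0.045,"ax":0,"ay":0,"az":6,"hand":0.046},
  {"x":0,"y":0,"z":-0.03,"ax":0,"ay":0,"az":7,"hand":0.046},
  {"x":0,"y":0,"z":0,"ax":0,"ay":0,"az":7,"hand":0.046},
  {"x":0,"y":0,"z":0,"ax":0,"ay":0,"az":0,"hand":0.046},
])

```text
time_s: 15.15
position: [0.4738, 0.278, 0.1828]
orientation: [0.092, 0.996, 0.001, 0.001]
ft_force: [0.4, 0.4, -0.1]
grip_width: 0.0455
finger_force: 0.0
```

```bash
python3 - <<'E'
from h import *
a,W=wrist(.035,.05)
go(.5630,-.0900,.06,-10.5)
E
```

```text
wrist blob [ 376  121   37   53 1289] [455.7 392.5] [45.2 24.6] 9.8 0.043
wrist blob [ 250  140   54   93 2293] [473.7 277.4] [91.2 24.1] 9.4 0.043
wrist blob [309 404  36  15 318] [757.5 283.4] [42.4 14.6] -87.5 0.041
shift in current tool axes [-0.1542 -0.3457  0.1219] rotvec deg [0.   0.03 0.15] pos [0.4733 0.2778 0.1819] ya 79.7 t 15.2 w 0.0464 q7 [-0.62  0.4  -0.02  2.01  0.01  0.73  0.75]
```

Emit:
servo_tool([
  {"x":-0.0193,"y":-0.0432,"z":0,"ax":0,"ay":0,"az":0,"hand":0.046},
  {"x":-0.0193,"y":-0.0432,"z":0,"ax":0,"ay":0,"az":0,"hand":0.046},
  {"x":-0.0193,"y":-0.0432,"z":0,"ax":0,"ay":0,"az":0,"hand":0.046},
  {"x":-0.0193,"y":-0.0432,"z":0,"ax":0,"ay":0,"az":0,"hand":0.046},
  {"x":-0.0193,"y":-0.0432,"z":0,"ax":0,"ay":0,"az":0,"hand":0.046},
])

```text
time_s: 15.7
position: [0.5285, 0.0459, 0.1806]
orientation: [0.089, 0.996, -0.0, -0.001]
ft_force: [1.8, 0.5, 0.5]
grip_width: 0.0457
finger_force: 0.0
```

Emit:
servo_tool([
  {"x":-0.0193,"y":-0.0432,"z":0,"ax":0,"ay":0,"az":0,"hand":0.046},
  {"x":-0.0193,"y":-0.0432,"z":0,"ax":0,"ay":0,"az":0,"hand":0.046},
  {"x":-0.0193,"y":-0.0432,"z":0,"ax":0,"ay":0,"az":0,"hand":0.046},
  {"x":0,"y":0,"z":0,"ax":0,"ay":0,"az":0,"hand":0.046},
  {"x":0,"y":0,"z":0,"ax":0,"ay":0,"az":0,"hand":0.046},
])

```text
time_s: 16.2
position: [0.5616, -0.0914, 0.1803]
orientation: [0.092, 0.996, -0.0, -0.001]
ft_force: [0.1, 0.8, -0.7]
grip_width: 0.0461
finger_force: 0.0
```

Emit:
servo_tool([
  {"x":0,"y":0,"z":0.04,"ax":0,"ay":0,"az":0,"hand":0.046},
  {"x":0,"y":0,"z":0.045,"ax":0,"ay":0,"az":0,"hand":0.046},
  {"x":0,"y":0,"z":0.037,"ax":0,"ay":0,"az":0,"hand":0.046},
  {"x":0,"y":0,"z":0,"ax":0,"ay":0,"az":0,"hand":0.046},
  {"x":0,"y":0,"z":0,"ax":0,"ay":0,"az":0,"hand":0.046},
])

```text
time_s: 16.7
position: [0.5618, -0.0887, 0.0595]
orientation: [0.09, 0.996, 0.0, -0.001]
ft_force: [0.2, -0.4, 0.3]
grip_width: 0.0456
finger_force: 0.0
```

```bash
python3 - <<'E'
from h import *
a,W=wrist()
go(.5630,-.0900,-.0165,-10.5)
E
```

```text
wrist blob [  68  102  107  171 6684] [ 519.3 -182.8] [112.9  24.8] 7.3 0.03
wrist blob [ 258  180   37   97 3299] [562.7 -90.2] [67.8 23.6] -10.4 0.03
shift in current tool axes [-0.0003 -0.0008  0.0771] rotvec deg [0.02 0.02 0.11] pos [ 0.5628 -0.0892  0.0606] ya 79.6 t 16.75 w 0.0461 q7 [ 0.05  0.59  0.01  2.07 -0.01  0.48  1.46]
```

Emit:
servo_tool([
  {"x":0,"y":-0.0008,"z":0.04,"ax":0,"ay":0,"az":0,"hand":0.046},
  {"x":0,"y":0,"z":0.027,"ax":0,"ay":0,"az":0,"hand":0.046},
  {"x":0,"y":0,"z":0.01,"ax":0,"ay":0,"az":0,"hand":0.046},
  {"x":0,"y":0,"z":0,"ax":0,"ay":0,"az":0,"hand":0.046},
  {"x":0,"y":0,"z":0,"ax":0,"ay":0,"az":0,"hand":0.01},
])

```text
time_s: 17.25
position: [0.5632, -0.091, -0.0157]
orientation: [0.091, 0.996, 0.0, 0.001]
ft_force: [-0.0, 0.0, 0.5]
grip_width: 0.0417
finger_force: 0.0
```

Emit:
servo_tool([
  {"x":0,"y":0,"z":0,"ax":0,"ay":0,"az":0,"hand":0.01},
  {"x":0,"y":0,"z":0,"ax":0,"ay":0,"az":0,"hand":0.01},
  {"x":0,"y":0,"z":0,"ax":0,"ay":0,"az":0,"hand":0.01},
  {"x":0,"y":0,"z":0,"ax":0,"ay":0,"az":0,"hand":0.01},
  {"x":0,"y":0,"z":0,"ax":0,"ay":0,"az":0,"hand":0.01},
])

```text
time_s: 17.75
position: [0.5629, -0.091, -0.0162]
orientation: [0.092, 0.996, 0.0, 0.001]
ft_force: [-0.9, 0.3, 8.9]
grip_width: 0.0236
finger_force: 25.0
```

Emit:
servo_tool([
  {"x":0,"y":0,"z":-0.03,"ax":0,"ay":0,"az":0,"hand":0.01},
  {"x":0,"y":0,"z":-0.05,"ax":0,"ay":0,"az":0,"hand":0.01},
  {"x":0,"y":0,"z":-0.05,"ax":0,"ay":0,"az":0,"hand":0.01},
  {"x":0,"y":0,"z":-0.05,"ax":0,"ay":0,"az":0,"hand":0.01},
  {"x":0,"y":0,"z":-0.02,"ax":0,"ay":0,"az":-4,"hand":0.01},
])

```text
time_s: 18.25
position: [0.5638, -0.0913, 0.1878]
orientation: [0.057, 0.998, -0.0, 0.003]
ft_force: [0.2, -0.5, -0.2]
grip_width: 0.0236
finger_force: 25.0
```

Emit:
servo_tool([
  {"x":0,"y":0,"z":0,"ax":0,"ay":0,"az":-8,"hand":0.01},
  {"x":0,"y":0,"z":0,"ax":0,"ay":0,"az":-8,"hand":0.01},
  {"x":0,"y":0,"z":0,"ax":0,"ay":0,"az":0,"hand":0.01},
  {"x":0,"y":0,"z":0,"ax":0,"ay":0,"az":0,"hand":0.01},
  {"x":0,"y":0,"z":0,"ax":0,"ay":0,"az":0,"hand":0.01},
])

```text
time_s: 18.75
position: [0.562, -0.091, 0.1825]
orientation: [-0.081, 0.997, 0.0, -0.0]
ft_force: [0.5, 0.9, -0.6]
grip_width: 0.0235
finger_force: 25.0
```

```bash
python3 - <<'E'
from h import *
go(*B['68'][:2],-.003,9.6)
E
```

```text
shift in current tool axes [0.0269 0.4357 0.1855] rotvec deg [ 0.   -0.02 -0.29] pos [ 0.562  -0.091   0.1825] ya 99.3 t 18.75 w 0.0235 q7 [ 0.11  0.42 -0.08  1.97  0.05  0.75  1.75]
```

Emit:
servo_tool([
  {"x":0.003,"y":0.0484,"z":0,"ax":0,"ay":0,"az":0,"hand":0.01},
  {"x":0.003,"y":0.0484,"z":0,"ax":0,"ay":0,"az":0,"hand":0.01},
  {"x":0.003,"y":0.0484,"z":0,"ax":0,"ay":0,"az":0,"hand":0.01},
  {"x":0.003,"y":0.0484,"z":0,"ax":0,"ay":0,"az":0,"hand":0.01},
  {"x":0.003,"y":0.0484,"z":0,"ax":0,"ay":0,"az":0,"hand":0.01},
])

```text
time_s: 19.25
position: [0.5068, 0.147, 0.1826]
orientation: [-0.081, 0.997, -0.0, -0.0]
ft_force: [0.5, 0.3, 0.1]
grip_width: 0.0236
finger_force: 25.0
```

Emit:
servo_tool([
  {"x":0.003,"y":0.0484,"z":0,"ax":0,"ay":0,"az":0,"hand":0.01},
  {"x":0.003,"y":0.0484,"z":0,"ax":0,"ay":0,"az":0,"hand":0.01},
  {"x":0.003,"y":0.0484,"z":0,"ax":0,"ay":0,"az":0,"hand":0.01},
  {"x":0.003,"y":0.0484,"z":0,"ax":0,"ay":0,"az":0,"hand":0.01},
  {"x":0,"y":0,"z":0,"ax":0,"ay":0,"az":-0.3,"hand":0.01},
])

```text
time_s: 19.75
position: [0.4607, 0.3422, 0.1824]
orientation: [-0.089, 0.996, 0.002, -0.0]
ft_force: [0.2, 0.2, -0.9]
grip_width: 0.0238
finger_force: 25.0
```

Emit:
servo_tool([
  {"x":0,"y":0,"z":0,"ax":0,"ay":0,"az":0,"hand":0.01},
  {"x":0,"y":0,"z":0.04,"ax":0,"ay":0,"az":0,"hand":0.01},
  {"x":0,"y":0,"z":0.05,"ax":0,"ay":0,"az":0,"hand":0.01},
  {"x":0,"y":0,"z":0.04,"ax":0,"ay":0,"az":0,"hand":0.01},
  {"x":0,"y":0,"z":0,"ax":0,"ay":0,"az":0,"hand":0.01},
])

```text
time_s: 20.25
position: [0.4619, 0.3303, 0.0484]
orientation: [-0.084, 0.996, -0.003, -0.003]
ft_force: [-0.1, -0.0, 0.1]
grip_width: 0.0235
finger_force: 25.0
```

```bash
python3 - <<'E'
from h import *
a,W=wrist(.035,.12)
go(*B['68'][:2],-.003,9.6)
E
```

```text
wrist blob [445 165  19  25 251] [404.7 422.5] [13.   6.7] 5.5 0.041
wrist blob [ 164  171   49  132 5276] [469.7 276.9] [83.8 24.7] 9.2 0.043
wrist blob [ 251  201   54  138 6859] [459.2 329.8] [63.3 24.1] 10.1 0.095
wrist blob [ 358  212   46   72 2884] [455.5 392.5] [45.3 24.4] 9.8 0.043
shift in current tool axes [-0.0025  0.0029  0.054 ] rotvec deg [-0.2  -0.24  0.04] pos [0.4631 0.3316 0.051 ] ya 99.6 t 20.3 w 0.0239 q7 [-0.66  0.61 -0.09  2.06  0.12  0.48  0.9 ]
```

Emit:
servo_tool([
  {"x":0,"y":0,"z":0,"ax":0,"ay":0,"az":0,"hand":0.01},
  {"x":0,"y":0,"z":0,"ax":0,"ay":0,"az":0,"hand":0.01},
  {"x":0,"y":0,"z":0.025,"ax":0,"ay":0,"az":0,"hand":0.01},
  {"x":0,"y":0,"z":0.012,"ax":0,"ay":0,"az":0,"hand":0.01},
  {"x":0,"y":0,"z":0,"ax":0,"ay":0,"az":0,"hand":0.01},
])

```text
time_s: 20.8
position: [0.4635, 0.3339, 0.0155]
orientation: [-0.085, 0.996, -0.0, -0.0]
ft_force: [0.6, -0.6, 0.3]
grip_width: 0.0238
finger_force: 25.0
```

```bash
python3 - <<'E'
from h import *
a,W=wrist(.035,.12)
go(*B['68'][:2],-.003,9.6)
E
```

```text
wrist blob [468 172  26  31 384] [404.7 422.7] [13.2  7.2] 5.6 0.041
wrist blob [ 136  180   60  123 6165] [462.4 275.7] [68.8 24.5] 9.3 0.043
wrist blob [ 251  201   54  138 6880] [460.5 333.1] [63.  24.1] 9.9 0.062
wrist blob [ 364  227   56   76 3615] [454.3 392.3] [43.  24.5] 9.8 0.043
shift in current tool axes [-0.0012  0.0002  0.0191] rotvec deg [-0.01 -0.01  0.19] pos [0.4637 0.3342 0.0161] ya 99.8 t 20.85 w 0.0238 q7 [-0.67  0.67 -0.08  2.08  0.13  0.4   0.89]
```

Emit:
servo_tool([
  {"x":-0.001,"y":0,"z":0.013,"ax":0,"ay":0,"az":0,"hand":0.01},
  {"x":0,"y":0,"z":0.0055,"ax":0,"ay":0,"az":0,"hand":0.01},
  {"x":0,"y":0,"z":0,"ax":0,"ay":0,"az":0,"hand":0.01},
  {"x":0,"y":0,"z":0,"ax":0,"ay":0,"az":0,"hand":0.01},
  {"x":0,"y":0,"z":0,"ax":0,"ay":0,"az":0,"hand":0.042},
])

```text
time_s: 21.35
position: [0.4647, 0.3344, -0.0029]
orientation: [-0.085, 0.996, -0.0, -0.0]
ft_force: [1.3, 0.9, -0.4]
grip_width: 0.0281
finger_force: 0.0
```

Emit:
servo_tool([
  {"x":0,"y":0,"z":0,"ax":0,"ay":0,"az":0,"hand":0.042},
  {"x":0,"y":0,"z":0,"ax":0,"ay":0,"az":0,"hand":0.042},
  {"x":0,"y":0,"z":0,"ax":0,"ay":0,"az":0,"hand":0.042},
  {"x":0,"y":0,"z":-0.02,"ax":0,"ay":0,"az":0,"hand":0.042},
  {"x":0,"y":0,"z":-0.045,"ax":0,"ay":0,"az":0,"hand":0.042},
])

```text
time_s: 21.85
position: [0.463, 0.3332, 0.0601]
orientation: [-0.086, 0.996, -0.002, -0.002]
ft_force: [0.4, -0.1, 0.5]
grip_width: 0.0419
finger_force: 0.0
```

Emit:
servo_tool([
  {"x":0,"y":0,"z":-0.045,"ax":0,"ay":0,"az":0,"hand":0.046},
  {"x":0,"y":0,"z":-0.045,"ax":0,"ay":0,"az":0,"hand":0.046},
  {"x":0,"y":0,"z":-0.03,"ax":0,"ay":0,"az":2.5,"hand":0.046},
  {"x":0,"y":0,"z":0,"ax":0,"ay":0,"az":0,"hand":0.046},
  {"x":0,"y":0,"z":0,"ax":0,"ay":0,"az":0,"hand":0.046},
])

```text
time_s: 22.35
position: [0.4648, 0.3344, 0.1827]
orientation: [-0.064, 0.998, 0.0, 0.001]
ft_force: [0.1, -0.0, -0.1]
grip_width: 0.0458
finger_force: 0.0
```

```bash
python3 - <<'E'
from h import *
a,W=wrist(.035,.05)
go(.5194,-.1826,.06,7.3)
E
```

```text
wrist blob [ 202  142   33   93 2329] [473.5 277.4] [90.6 24.3] 9.6 0.043
wrist blob [ 264  152   27   71 1683] [464.7 333.9] [68.3 24. ] 9.7 0.043
wrist blob [ 326  163   26   47 1166] [455.6 392.5] [45.  24.3] 9.7 0.043
wrist blob [218 377  65  37 519] [702.6 341.8] [84.1 39. ] 69.6 0.044
shift in current tool axes [ 0.0112 -0.5194  0.1219] rotvec deg [-0.03 -0.03  0.03] pos [0.4643 0.3341 0.1816] ya 97.3 t 22.4 w 0.0463 q7 [-0.64  0.43 -0.11  1.96  0.07  0.76  0.9 ]
```

Emit:
servo_tool([
  {"x":0.001,"y":-0.0472,"z":0,"ax":0,"ay":0,"az":0,"hand":0.046},
  {"x":0.001,"y":-0.0472,"z":0,"ax":0,"ay":0,"az":0,"hand":0.046},
  {"x":0.001,"y":-0.0472,"z":0,"ax":0,"ay":0,"az":0,"hand":0.046},
  {"x":0.001,"y":-0.0472,"z":0,"ax":0,"ay":0,"az":0,"hand":0.046},
  {"x":0.001,"y":-0.0472,"z":0,"ax":0,"ay":0,"az":0,"hand":0.046},
])

```text
time_s: 22.9
position: [0.4887, 0.0976, 0.1805]
orientation: [-0.064, 0.998, -0.0, -0.001]
ft_force: [1.2, 0.4, -0.8]
grip_width: 0.0459
finger_force: 0.0
```

Emit:
servo_tool([
  {"x":0.001,"y":-0.0472,"z":0,"ax":0,"ay":0,"az":0,"hand":0.046},
  {"x":0.001,"y":-0.0472,"z":0,"ax":0,"ay":0,"az":0,"hand":0.046},
  {"x":0.001,"y":-0.0472,"z":0,"ax":0,"ay":0,"az":0,"hand":0.046},
  {"x":0.001,"y":-0.0472,"z":0,"ax":0,"ay":0,"az":0,"hand":0.046},
  {"x":0.001,"y":-0.0472,"z":0,"ax":0,"ay":0,"az":0,"hand":0.046},
])

```text
time_s: 23.4
position: [0.5137, -0.1368, 0.1805]
orientation: [-0.064, 0.998, 0.0, -0.001]
ft_force: [1.7, 1.0, 0.3]
grip_width: 0.0462
finger_force: 0.0
```

Emit:
servo_tool([
  {"x":0.001,"y":-0.0472,"z":0,"ax":0,"ay":0,"az":0,"hand":0.046},
  {"x":0,"y":0,"z":0,"ax":0,"ay":0,"az":0,"hand":0.046},
  {"x":0,"y":0,"z":0.03,"ax":0,"ay":0,"az":0,"hand":0.046},
  {"x":0,"y":0,"z":0.03,"ax":0,"ay":0,"az":0,"hand":0.046},
  {"x":0,"y":0,"z":0.03,"ax":0,"ay":0,"az":0,"hand":0.046},
])

```text
time_s: 23.9
position: [0.5188, -0.1811, 0.0899]
orientation: [-0.064, 0.998, 0.0, -0.001]
ft_force: [0.4, 0.1, -0.6]
grip_width: 0.046
finger_force: 0.0
```

Emit:
servo_tool([
  {"x":0,"y":0,"z":0.03,"ax":0,"ay":0,"az":0,"hand":0.046},
  {"x":0,"y":0,"z":0,"ax":0,"ay":0,"az":0,"hand":0.046},
  {"x":0,"y":0,"z":0,"ax":0,"ay":0,"az":0,"hand":0.046},
  {"x":0,"y":0,"z":0,"ax":0,"ay":0,"az":0,"hand":0.046},
  {"x":0,"y":0,"z":0,"ax":0,"ay":0,"az":0,"hand":0.046},
])

```text
time_s: 24.4
position: [0.5204, -0.1821, 0.0634]
orientation: [-0.064, 0.998, -0.0, 0.001]
ft_force: [-0.1, 0.6, -0.2]
grip_width: 0.046
finger_force: 0.0
```

```bash
python3 - <<'E'
from h import *
a,W=wrist()
go(.5194,-.1826,-.0165,7.3)
E
```

```text
wrist blob [ 258  140   38  159 5439] [ 518.8 -183.1] [113.1  23.6] 7.5 0.03
shift in current tool axes [ 0.0012 -0.0003  0.0799] rotvec deg [-0.04  0.11 -0.01] pos [ 0.5204 -0.1821  0.0634] ya 97.3 t 24.45 w 0.0461 q7 [ 0.26  0.57 -0.04  2.11  0.05  0.46  1.88]
```

Emit:
servo_tool([
  {"x":0.0012,"y":-0.0005,"z":0.04,"ax":0,"ay":0,"az":0,"hand":0.046},
  {"x":0,"y":0,"z":0.03,"ax":0,"ay":0,"az":0,"hand":0.046},
  {"x":0,"y":0,"z":0.0098,"ax":0,"ay":0,"az":0,"hand":0.046},
  {"x":0,"y":0,"z":0,"ax":0,"ay":0,"az":0,"hand":0.046},
  {"x":0,"y":0,"z":0,"ax":0,"ay":0,"az":0,"hand":0.01},
])

```text
time_s: 24.95
position: [0.5191, -0.1828, -0.0166]
orientation: [-0.064, 0.998, -0.0, 0.0]
ft_force: [0.6, -0.1, -0.1]
grip_width: 0.0415
finger_force: 0.0
```

Emit:
servo_tool([
  {"x":0,"y":0,"z":0,"ax":0,"ay":0,"az":0,"hand":0.01},
  {"x":0,"y":0,"z":0,"ax":0,"ay":0,"az":0,"hand":0.01},
  {"x":0,"y":0,"z":0,"ax":0,"ay":0,"az":0,"hand":0.01},
  {"x":0,"y":0,"z":0,"ax":0,"ay":0,"az":0,"hand":0.01},
  {"x":0,"y":0,"z":0,"ax":0,"ay":0,"az":0,"hand":0.01},
])

```text
time_s: 25.45
position: [0.5192, -0.1829, -0.0165]
orientation: [-0.064, 0.998, -0.0, 0.001]
ft_force: [-0.6, 0.3, 7.9]
grip_width: 0.0237
finger_force: 25.0
```

Emit:
servo_tool([
  {"x":0,"y":0,"z":-0.03,"ax":0,"ay":0,"az":0,"hand":0.01},
  {"x":0,"y":0,"z":-0.05,"ax":0,"ay":0,"az":0,"hand":0.01},
  {"x":0,"y":0,"z":-0.05,"ax":0,"ay":0,"az":0,"hand":0.01},
  {"x":0,"y":0,"z":-0.05,"ax":0,"ay":0,"az":0,"hand":0.01},
  {"x":0,"y":0,"z":-0.02,"ax":0,"ay":0,"az":-2.3,"hand":0.01},
])

```text
time_s: 25.95
position: [0.52, -0.1832, 0.1875]
orientation: [-0.084, 0.996, -0.001, 0.003]
ft_force: [0.9, 0.4, -0.5]
grip_width: 0.0239
finger_force: 25.0
```

```bash
python3 - <<'E'
from h import *
go(*B['114'][:2],-.003,9.6)
E
```

```text
shift in current tool axes [-0.0307  0.4042  0.1895] rotvec deg [-0.16  0.33 -0.01] pos [ 0.52   -0.1832  0.1875] ya 99.6 t 25.95 w 0.0239 q7 [ 0.29  0.39 -0.07  2.01  0.04  0.74  1.93]
```

Emit:
servo_tool([
  {"x":-0.0036,"y":0.0448,"z":0,"ax":0,"ay":0,"az":0,"hand":0.01},
  {"x":-0.0036,"y":0.0448,"z":0,"ax":0,"ay":0,"az":0,"hand":0.01},
  {"x":-0.0036,"y":0.0448,"z":0,"ax":0,"ay":0,"az":0,"hand":0.01},
  {"x":-0.0036,"y":0.0448,"z":0,"ax":0,"ay":0,"az":0,"hand":0.01},
  {"x":-0.0036,"y":0.0448,"z":0,"ax":0,"ay":0,"az":0,"hand":0.01},
])

```text
time_s: 26.45
position: [0.4985, 0.0428, 0.1829]
orientation: [-0.083, 0.997, -0.0, 0.0]
ft_force: [0.7, 0.2, -0.5]
grip_width: 0.0237
finger_force: 25.0
```

Emit:
servo_tool([
  {"x":-0.0036,"y":0.0448,"z":0,"ax":0,"ay":0,"az":0,"hand":0.01},
  {"x":-0.0036,"y":0.0448,"z":0,"ax":0,"ay":0,"az":0,"hand":0.01},
  {"x":-0.0036,"y":0.0448,"z":0,"ax":0,"ay":0,"az":0,"hand":0.01},
  {"x":-0.0036,"y":0.0448,"z":0,"ax":0,"ay":0,"az":0,"hand":0.01},
  {"x":0,"y":0,"z":0,"ax":0,"ay":0,"az":0,"hand":0.01},
])

```text
time_s: 26.95
position: [0.4821, 0.2273, 0.1828]
orientation: [-0.088, 0.996, 0.002, 0.001]
ft_force: [0.2, -0.7, -0.5]
grip_width: 0.024
finger_force: 25.0
```

Emit:
servo_tool([
  {"x":0,"y":0,"z":0,"ax":0,"ay":0,"az":0,"hand":0.01},
  {"x":0,"y":0,"z":0,"ax":0,"ay":0,"az":0,"hand":0.01},
  {"x":0,"y":0,"z":0.04,"ax":0,"ay":0,"az":0,"hand":0.01},
  {"x":0,"y":0,"z":0.05,"ax":0,"ay":0,"az":0,"hand":0.01},
  {"x":0,"y":0,"z":0.04,"ax":0,"ay":0,"az":0,"hand":0.01},
])

```text
time_s: 27.45
position: [0.4837, 0.2182, 0.0511]
orientation: [-0.082, 0.997, -0.0, 0.0]
ft_force: [0.7, -1.4, -1.0]
grip_width: 0.0241
finger_force: 25.0
```

Emit:
servo_tool([
  {"x":0,"y":0,"z":0.025,"ax":0,"ay":0,"az":0,"hand":0.01},
  {"x":0,"y":0,"z":0.01,"ax":0,"ay":0,"az":0,"hand":0.01},
  {"x":0,"y":0,"z":0,"ax":0,"ay":0,"az":0,"hand":0.01},
  {"x":0,"y":0,"z":0,"ax":0,"ay":0,"az":0,"hand":0.01},
  {"x":0,"y":0,"z":0,"ax":0,"ay":0,"az":0,"hand":0.01},
])

```text
time_s: 27.95
position: [0.4843, 0.2204, 0.0188]
orientation: [-0.083, 0.997, 0.0, 0.001]
ft_force: [0.7, -0.5, -0.7]
grip_width: 0.0236
finger_force: 25.0
```

```bash
python3 - <<'E'
from h import *
a,W=wrist(.035,.12)
go(*B['114'][:2],-.003,9.6)
E
```

```text
wrist blob [ 249  156   57  183 9597] [470.1 217.7] [85.6 24.1] 9.8 0.065
wrist blob [ 360  176   62  127 6253] [464.3 275.8] [72.7 24.9] 9.8 0.043
wrist blob [ 461  199   73  121 6202] [464.3 333.4] [68.2 25.1] 9.7 0.043
wrist blob [255 376  46  10 409] [536.7 228.9] [22.9  7.2] -80.7 0.066
shift in current tool axes [ 0.0001 -0.0003  0.0218] rotvec deg [ 0.04  0.14 -0.04] pos [0.4842 0.2205 0.0188] ya 99.6 t 28.0 w 0.024 q7 [-0.48  0.64 -0.07  2.17  0.13  0.34  1.07]
```

Emit:
servo_tool([
  {"x":0,"y":0,"z":0.014,"ax":0,"ay":0,"az":0,"hand":0.01},
  {"x":0,"y":0,"z":0.0072,"ax":0,"ay":0,"az":0,"hand":0.01},
  {"x":0,"y":0,"z":0,"ax":0,"ay":0,"az":0,"hand":0.01},
  {"x":0,"y":0,"z":0,"ax":0,"ay":0,"az":0,"hand":0.01},
  {"x":0,"y":0,"z":0,"ax":0,"ay":0,"az":0,"hand":0.042},
])

```text
time_s: 28.5
position: [0.4835, 0.2204, -0.0035]
orientation: [-0.084, 0.996, 0.0, 0.0]
ft_force: [-0.3, -0.6, -0.0]
grip_width: 0.0283
finger_force: 0.0
```

Emit:
servo_tool([
  {"x":0,"y":0,"z":0,"ax":0,"ay":0,"az":0,"hand":0.042},
  {"x":0,"y":0,"z":0,"ax":0,"ay":0,"az":0,"hand":0.042},
  {"x":0,"y":0,"z":0,"ax":0,"ay":0,"az":0,"hand":0.042},
  {"x":0,"y":0,"z":-0.02,"ax":0,"ay":0,"az":0,"hand":0.042},
  {"x":0,"y":0,"z":-0.045,"ax":0,"ay":0,"az":0,"hand":0.042},
])

```text
time_s: 29.0
position: [0.4816, 0.2196, 0.0593]
orientation: [-0.084, 0.996, -0.001, -0.003]
ft_force: [0.7, 0.2, 0.4]
grip_width: 0.0421
finger_force: 0.0
```

Emit:
servo_tool([
  {"x":0,"y":0,"z":-0.045,"ax":0,"ay":0,"az":0,"hand":0.042},
  {"x":0,"y":0,"z":-0.045,"ax":0,"ay":0,"az":0,"hand":0.042},
  {"x":0,"y":0,"z":-0.03,"ax":0,"ay":0,"az":0,"hand":0.042},
  {"x":0,"y":0,"z":0,"ax":0,"ay":0,"az":0,"hand":0.042},
  {"x":0,"y":0,"z":0,"ax":0,"ay":0,"az":0,"hand":0.042},
])

```text
time_s: 29.5
position: [0.4834, 0.2203, 0.1816]
orientation: [-0.083, 0.997, 0.0, 0.001]
ft_force: [0.0, -0.1, 0.1]
grip_width: 0.0421
finger_force: 0.0
```

```bash
python3 - <<'E'
from h import *
a,W=wrist(.035,.05);save('w9',a);W_=None
wrist(.007,.02)
E
```

```text
wrist blob [ 265  128   26  116 2851] [483.1 219.8] [112.8  24.1] 9.7 0.043
wrist blob [ 324  141   30   92 2324] [473.1 277.1] [90.  24.5] 9.3 0.043
wrist blob [ 381  153   33   70 1833] [464.4 333.5] [67.7 24.2] 9.5 0.043
wrist blob [ 441  166   35   47 1239] [455.5 392. ] [44.7 24.7] 9.2 0.043
wrist blob [309 377  34  13 303] [699.8 312.4] [39.3  3.3] -69.6 0.043
wrist blob [269 410  44   9 282] [758.1 281.8] [52.1  5.9] -71.7 0.039
wrist blob [ 221  121   79  118 4295] [486.5 201.9] [125.   78.2] 9.3 0.01
wrist blob [ 291  125  218  115 9201] [465.6 340.6] [217.8 122.3] -80.4 0.012
wrist blob [  0 278  35  31 929] [664.2 -54.7] [38.2 37.3] 0.3 0.01
wrist blob [520 397  31  23 527] [718.  589.8] [38.9 37.3] -85.2 0.015
```

View pics/w9.png

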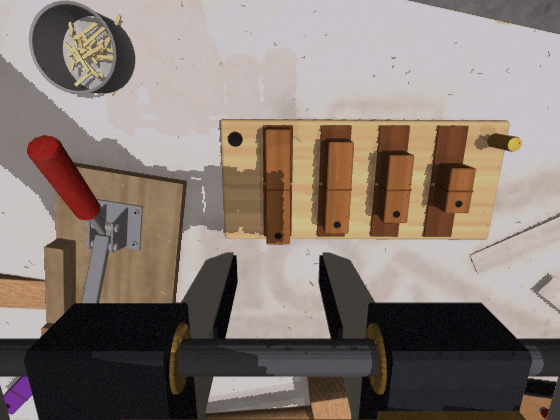

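The wrist view shows all four sticks flat on their strips, growing in length from the peg at (510,143) to the hole at (235,139). The board as measured from here agrees with the targets to within about 1 mm, and the arm is clear of everything.

```bash
python3 -c "
from workcell import *
print(sign_off())"
```

```text
the job is handed in; nothing more can be done
None
```

I laid the four sticks out in order from the peg (45, 68, 91, 114 mm on place_a to place_d) and handed the job in; my last wrist-camera measurement had each within about 2 mm and 1° of its strip, and no verdict came back.

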